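# Clear the filling stand and sort the jars by heft

### The job

Jars have been filled with marble chips and some chips were spilled: with the scraper block, not the fingers, push every loose chip off the dark raised slab into the steel dish at its open end, then put the scraper back standing on its rubber mat. Then heft each of the closed jars on the bench: stand those that are more than half full (over 210 g) upright on the cleared slab, and the emptier ones upright in the grey refill crate. Leave the other things on the bench where they are.

Things in the scene. Friction and masses are not known exactly. Their poses are not given: they have to be found in the camera images.
- stand: Fixed filling stand, a dark grey stoneware slab. Origin: under the slab's centre at bench level. Slab 320 mm long (its y, -160 to +160 mm) and 130 mm wide inside (its x), top face 40 mm above the bench. Lips 6 mm thick and 8 mm high along both long sides and the -y end; the +y end is open, flush, and a steel dish is butted against it.
- stand_dish (a point): Centre of the floor of the steel dish fixed at the slab's open end (axes as the stand's). Dish 100 mm long (the stand's y, 160 to 260 mm) and 156 mm wide inside (x), floor 3 mm and rim 42 mm above the bench; what is pushed off the slab's open end drops into it.
- crate: Fixed low grey plastic refill crate, outside 150 mm (its x) by 280 mm (its y), walls 4 mm thick and 45 mm high, open on top. Origin: under its centre at bench level; inner floor 4 mm above the bench. It takes four jars in a row along its y.
- mat: Fixed black rubber mat, 70 mm (its x) by 125 mm (its y), 3 mm thick, where the scraper lives. Origin: centre of its underside.
- scraper: White plastic scraper block, 160 g, standing on the mat. Foot 40 mm thick (its x), 110 mm long (its y), 22 mm high with a rubber-shod edge; on it a grip rib 20 mm thick (x), 80 mm long (y), from 22 to 64 mm height. Origin: centre of its underside. Either long face pushes.
- jar1: Closed square wide-mouth jar, opaque white, all five alike outside, not all present: body 56 x 56 mm, 70 mm high; red cap 48 mm across, from 76 to 100 mm height. Origin: centre of its underside; x, y along the square's sides. It weighs 60 g when empty and 360 g when full, and anything between: 210 g is half full; only its weight in the hand tells.
- jar2: Closed square wide-mouth jar, opaque white, all five alike outside, not all present: body 56 x 56 mm, 70 mm high; red cap 48 mm across, from 76 to 100 mm height. Origin: centre of its underside; x, y along the square's sides. It weighs 60 g when empty and 360 g when full, and anything between: 210 g is half full; only its weight in the hand tells.
- jar3: Closed square wide-mouth jar, opaque white, all five alike outside, not all present: body 56 x 56 mm, 70 mm high; red cap 48 mm across, from 76 to 100 mm height. Origin: centre of its underside; x, y along the square's sides. It weighs 60 g when empty and 360 g when full, and anything between: 210 g is half full; only its weight in the hand tells.
- jar4: Closed square wide-mouth jar, opaque white, all five alike outside, not all present: body 56 x 56 mm, 70 mm high; red cap 48 mm across, from 76 to 100 mm height. Origin: centre of its underside; x, y along the square's sides. It weighs 60 g when empty and 360 g when full, and anything between: 210 g is half full; only its weight in the hand tells.
- jar5: Closed square wide-mouth jar, opaque white, all five alike outside, not all present: body 56 x 56 mm, 70 mm high; red cap 48 mm across, from 76 to 100 mm height. Origin: centre of its underside; x, y along the square's sides. It weighs 60 g when empty and 360 g when full, and anything between: 210 g is half full; only its weight in the hand tells.
- chip1: Loose marble chip, 12 g, roughly 16 to 21 mm across and 13 to 15 mm thick, lying on the slab at the start (not all of the five need be present). Origin: centre of the underside as it first lies.
- chip2: Loose marble chip, 12 g, roughly 16 to 21 mm across and 13 to 15 mm thick, lying on the slab at the start (not all of the five need be present). Origin: centre of the underside as it first lies.
- chip3: Loose marble chip, 12 g, roughly 16 to 21 mm across and 13 to 15 mm thick, lying on the slab at the start (not all of the five need be present). Origin: centre of the underside as it first lies.
- chip4: Loose marble chip, 12 g, roughly 16 to 21 mm across and 13 to 15 mm thick, lying on the slab at the start (not all of the five need be present). Origin: centre of the underside as it first lies.
- chip5: Loose marble chip, 12 g, roughly 16 to 21 mm across and 13 to 15 mm thick, lying on the slab at the start (not all of the five need be present). Origin: centre of the underside as it first lies.
- beaker: Bystander: glass beaker, 68 mm across, 75 mm high. Origin: centre of its underside.
- amber: Bystander: amber glass bottle, 60 mm across, 115 mm high. Origin: centre of its underside.
- stopper: Bystander: black rubber stopper, 42 mm across, 30 mm high. Origin: centre of its underside.
There are look-alikes about, which are no part of the job. What is shaped like the scraper but purple or yellow is not meant.

How it is judged:
By the outcome, as a careful person would: the job done as asked, in the order asked, and still so for the second after the job is handed in, with the robot touching nothing.
Of jar1, jar2, jar3, jar4, jar5 only 3 to 5 are there at a start; the rules pass over those that are not, and their reading is None.
Of chip1, chip2, chip3, chip4, chip5 only 3 to 5 are there at a start; the rules pass over those that are not, and their reading is None.
At some moment in a run one of jar1, jar2, jar3, jar4, jar5, scraper may be knocked a few centimetres aside while the robot is not near it.
It also fails if it takes over 210 s, if anything falls off the work surface, if the arm or the gripper's body presses on something with over 40 N, if the wrist force passes 120 N, or if a joint passes its speed limit or range.

### The arm

A 6-joint arm with a two-finger parallel gripper is mounted at the origin on the work surface. World frame = base frame: x ahead of the robot, y to its left, z up, the work surface at z = 0. Lengths are in m, angles in rad, forces in N, time in s.
With the tool pointing down it reaches from about 0.4 to 0.825 m from the base axis. Payload 7 kg.
Tool frame: the origin (TCP) lies between the finger pads; the fingertips stand 22 mm ahead of it and the grasp point (between the pads) lies 3 mm ahead of it; z points along the fingers, y is the direction in which the jaws open and shut (so a half turn about z gives the same grasp; the last joint's range is limited). The gripper opens to 88 mm and grips with 3 to 60 N. Pads are 19 mm wide; open, the fingers measure 130 mm over their backs; the gripper's body (78 mm by 193 mm) begins 47 mm behind the grasp point.
Start: joints at [-1.054, 0.359, 0.012, 0, -1.224, -0.288], TCP at [0.153, -0.657, 0.249] pointing down, gripper open.
Joint ranges: [-3.07, 3.07], [-1.43, 2.12], [-1.02, 1.25], [-3.03, 1.67], [-3.05, -0], [-3.03, 3.03]. Speed limits (rad/s): [2.39, 2.39, 3.01, 3.14, 3.14, 3.14].

### API

Orientations are given as [roll, pitch, yaw] about the fixed x, y, z axes, in that order (R = Rz(yaw) Ry(pitch) Rx(roll)).
In Python, from station import arm, optics gives the robot as it stands. The module is installed in compiled form; this text tells all that it offers.
- The arm moves only by the tool jog_arm, never from a script. Its argument "motion" is a list that holds one entry, the list of rows, each a list of 7 numbers: the shift along the tool's x, y, z in m, then the turn, a rotation vector about the tool's x, y, z in degrees, then the finger opening in m, from 0 to 0.0876. In form: [[[x, y, z, rx, ry, rz, grip], ...]]. A call has 1 to 8 rows; each row is the pose to reach, as a shift and turn from the pose measured when the call began, along the tool's axes at that moment; what a row does not reach only later rows make up. A row lasts 1/10 s, in which the tool goes at most 50 mm and 8.59 degrees, less where a joint would pass 70% of its speed; a pose out of reach is approached as far as the arm can. A call with a gripper value outside its range is refused whole. The fingers move at their own pace and stop on an object; "newtons" is the grip in N (left out, the last holds). Time passes only in rows, so rows that repeat a pose let the fingers close. It gives the time, the measured TCP pose, the force and the opening at its end, in the units of the state.
- arm.get_state(): the state, without advancing time (a new reading comes with each control period).
- optics.grab_frame(name): name is "scene" or "top"; returns the picture (420x560x3 uint8, red, green, blue); there is no depth.
- optics.camera_model(name): a dict with "mtx" (3x3 intrinsics, pixels), "R" (3x3) and "t" (3): a world point X has camera coordinates R X + t. Camera axes: x right, y down, z forward; pixel columns grow to the right and rows downward; lengths in m; the calibration is good to about 2 mm. A picture is of the moment at which its call begins. camera_model takes no time and is no camera call.
- arm.job_done(): hands the job in, once; it reports no verdict.
The state is a dict: "t": time; "q": joint angles; "qd": joint speeds; "joint_efforts": joint torques, N m; "eef_pos": TCP position; "ee_rot": TCP orientation; "force": force on the tool from outside, world axes, zero at the start; "moment": the same for the moment, N m; "width": finger opening in m.
Only numpy, scipy, OpenCV 4.12 (cv2) and the standard library are available. Lean on these libraries where they do the work, as an engineer would, in place of code of your own. Each camera call takes 0.05 s, during which the arm holds its last target.

## Working session

There is one attempt and no reset: what is moved stays moved. The work goes in short steps, Python scripts to look and compute and a tool call to move; the robot and the scene stay as the last step left them, time stands still between calls to the robot, and variables do not carry over. Pictures are saved under pics/ and viewed, and the job is handed in when it is done.

Besides the shell and the picture viewer there is one more tool, called after ">>>" by a JSON object that holds its "method" and its "body", one argument or row to a line. jog_arm: Moves the arm, as the interface text tells. Its arguments: {"type":"object","properties":{"motion":{"type":"array","items":{"type":"array","items":{"type":"array","items":{"type":"number"}}}},"newtons":{"type":"number"}},"required":["motion"]}

```bash
mkdir -p pics; ls; python3 - <<'E'
from station import arm, optics
import cv2
for n in ("scene","top"):
    f=optics.grab_frame(n); cv2.imwrite(f"pics/{n}0.png",f[:,:,::-1])
    m=optics.camera_model(n); print(n,m)
print(arm.get_state())
E
```

```text
pics
scene {'mtx': array([[429.43348247,   0.        , 281.14434592],
       [  0.        , 429.43348247, 208.50816876],
       [  0.        ,   0.        ,   1.        ]]), 'R': array([[-0.80668662,  0.59093672,  0.00710489],
       [ 0.33406072,  0.465877  , -0.81936686],
       [-0.48750397, -0.65859882, -0.57322549]]), 't': array([ 0.42626394, -0.12537136,  1.48970415])}
top {'mtx': array([[450.59845462,   0.        , 276.95567948],
       [  0.        , 450.59845462, 208.68613444],
       [  0.        ,   0.        ,   1.        ]]), 'R': array([[-0.01773608, -0.9997226 , -0.01549698],
       [-0.98851166,  0.01985981, -0.14983422],
       [ 0.15010042,  0.01266148, -0.98858968]]), 't': array([0.04525102, 0.56420228, 1.2526286 ])}
{'t': 0.1, 'q': array([-1.05391393e+00,  3.59288919e-01,  1.11530488e-02, -3.39343973e-04,
       -1.22410875e+00, -2.88097064e-01]), 'qd': array([ 0.00038875, -0.00075993,  0.00166322,  0.00106637,  0.00120316,
       -0.00080025]), 'joint_efforts': array([-2.87544397e-03, -5.84161735e+01,  2.93750525e+01,  7.01558679e+00,
        1.01311225e-02, -6.97946643e-05]), 'eef_pos': array([ 0.15297483, -0.6570122 ,  0.24772896]), 'ee_rot': array([ 3.14011340e+00, -1.05665052e-04, -2.91292277e+00]), 'force': array([-0.1329003 , -0.27106655, -0.39110211]), 'moment': array([ 0.05992714, -0.0027272 ,  0.02302969]), 'width': 0.08766231470064513}
```

View pics/scene0.png

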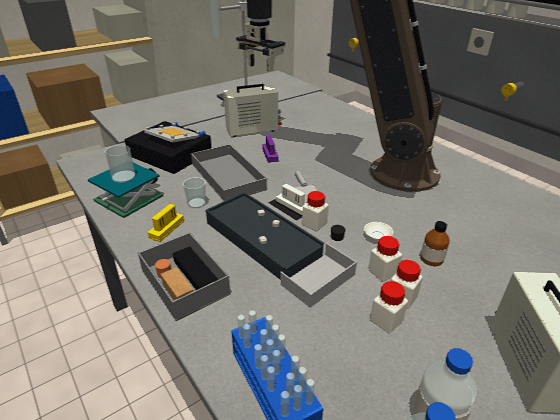

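View pics/top0.png

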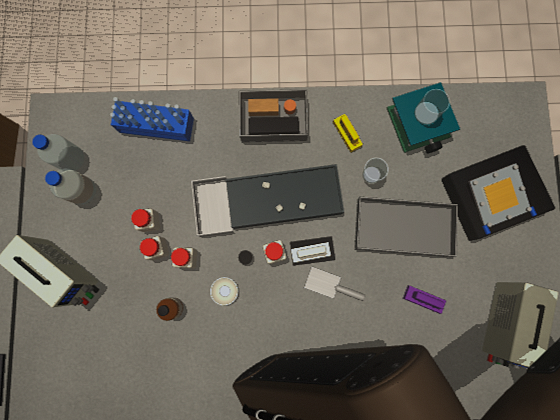

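Top view: the slab is at about (285,197) with 3 chips at (266,185), (279,208) and (302,206). The dish is at (213,206) and the empty grey crate at (406,227). There are four jars, with caps at (142,218), (150,247), (181,257) and (274,251). Three things are scraper-shaped: white on the black mat (312,251), yellow (348,132) and purple (425,299). The white one on the mat is the one meant. I'll confirm it in an enlarged crop.

```bash
cat > h.py <<'E'
import numpy as np, cv2
from station import arm, optics
def ray(n,px,z):
    m=optics.camera_model(n); px=np.atleast_2d(np.array(px,float))
    d=np.linalg.solve(m["mtx"],np.c_[px,np.ones(len(px))].T)
    d=(m["R"].T@d).T; c=-m["R"].T@m["t"]
    return c+d*((z-c[2])/d[:,2])[:,None]
def proj(n,X):
    m=optics.camera_model(n); X=np.atleast_2d(X)
    p=(m["mtx"]@(m["R"]@X.T+m["t"][:,None])); return (p[:2]/p[2]).T
def grab(n,tag):
    f=optics.grab_frame(n); cv2.imwrite(f"pics/{n}{tag}.png",f[:,:,::-1]); return f
E
python3 - <<'E'
import cv2
f=cv2.imread('pics/top0.png')
cv2.imwrite('pics/crop1.png',cv2.resize(f[155:275,185:345],None,fx=5,fy=5,interpolation=cv2.INTER_CUBIC))
cv2.imwrite('pics/crop2.png',cv2.resize(f[185:275,340:480],None,fx=5,fy=5,interpolation=cv2.INTER_CUBIC))
E
```

```text
(no output)
```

View pics/crop1.png

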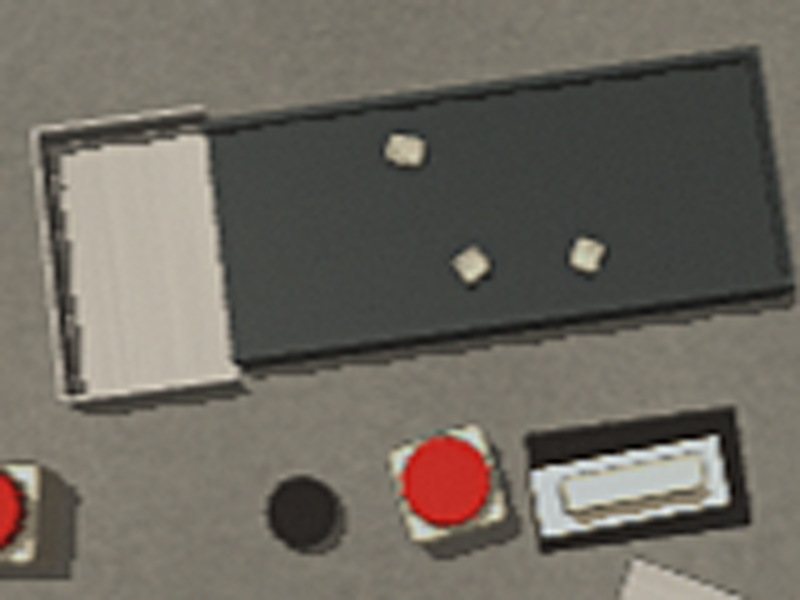

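View pics/crop2.png

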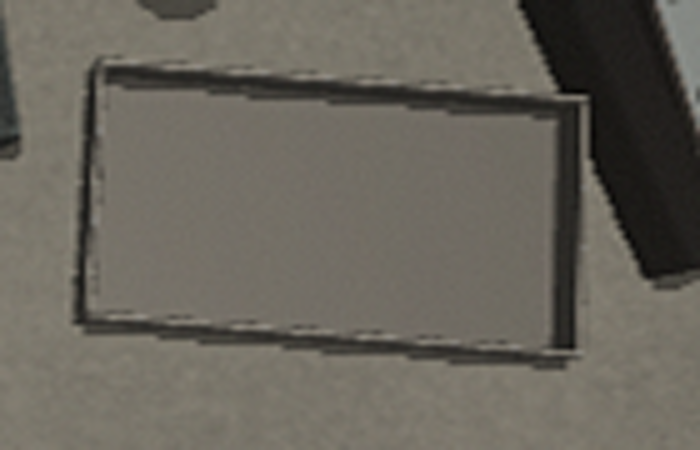

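The crop confirms it: a white scraper on the black mat, with a jar about 20 mm from the mat's end. Measuring next.

```bash
cat > m.py <<'E'
from h import *
def rect(name,pts,z,order=None):
    P=ray("top",pts,z)[:,:2]; c=P.mean(0)
    e=[np.linalg.norm(P[(i+1)%4]-P[i])*1000 for i in range(4)]
    # long axis
    u=(P[1]-P[0])+(P[2]-P[3]); a=np.degrees(np.arctan2(u[1],u[0]))
    print(name,c.round(4),np.round(e,1),"long-axis deg",a.round(2))
E
python3 - <<'E'
from m import *
o=np.array([185,155]); s=lambda L:np.array(L)/5+o-0.4
rect("stand(lips)+",s([(205,118),(757,47),(793,290),(238,367)]),.047)
rect("mat",s([(527,435),(735,408),(748,522),(541,552)]),.003)
rect("crate",np.array([(97,62),(587,97),(580,355),(78,320)])/5+[340,185]-0.4,.045)
f=cv2.cvtColor(cv2.imread('pics/top0.png'),cv2.COLOR_BGR2HSV)
red=((f[:,:,0]<8)|(f[:,:,0]>172))&(f[:,:,1]>170)&(f[:,:,2]>100)
n,l,st,c=cv2.connectedComponentsWithStats(red.astype(np.uint8))
for i in range(1,n):
    if st[i,4]>50: print("cap",c[i].round(1),st[i,4],ray("top",c[i],.1)[0].round(4))
b=cv2.imread('pics/top0.png')
# white bits: rgb bright low-sat
w=((f[:,:,2]>150)&(f[:,:,1]<70)).astype(np.uint8)
w2=w.copy(); 
n,l,st,c=cv2.connectedComponentsWithStats(w2)
for i in range(1,n):
    if st[i,4]>12 and 190<c[i][0]<345 and 160<c[i][1]<270: print("white",c[i].round(1),st[i].tolist(),ray("top",c[i],.054)[0].round(4))
# scraper region minAreaRect
m=np.zeros_like(w); m[240:266,290:335]=w[240:266,290:335]
r=cv2.minAreaRect(np.argwhere(m)[:,::-1].astype(np.float32)); print(r)
bp=cv2.boxPoints(r); print(bp, ray("top",bp,.022).round(4))
# jars body yaw: white+red near caps
E
```

```text
stand(lips)+ [0.6023 0.0128] [323.1 143.7 319.8 146.8] long-axis deg -83.45
mat [ 0.4458 -0.0655] [123.   66.8 121.7  68.5] long-axis deg -83.27
crate [ 0.5073 -0.3327] [279.4 147.3 281.4 148.7] long-axis deg -95.2
cap [139.8 217.3] 228 [0.54   0.4117 0.1   ]
cap [148.1 246.7] 236 [0.4586 0.3866 0.1   ]
cap [273.8 250.8] 234 [0.441  0.0445 0.1   ]
cap [179.7 256.5] 241 [0.4304 0.2999 0.1   ]
white [212.  177.6] [199, 176, 27, 4, 27] [0.6578 0.2203 0.054 ]
white [213.4 208.2] [196, 182, 37, 53, 1484] [0.5682 0.216  0.054 ]
white [265.4 184.4] [262, 182, 7, 6, 30] [0.6344 0.0665 0.054 ]
white [193.9 209.3] [193, 197, 3, 27, 30] [0.5662 0.2717 0.054 ]
white [301.9 205.4] [300, 203, 5, 6, 25] [ 0.5712 -0.0369  0.054 ]
white [278.9 207.5] [277, 205, 5, 6, 22] [0.5664 0.0289 0.054 ]
white [278.7 241.8] [275, 240, 7, 5, 20] [0.4689 0.0312 0.054 ]
white [264.7 246. ] [263, 243, 6, 7, 20] [0.4576 0.0708 0.054 ]
white [309.8 251.2] [291, 242, 40, 20, 426] [ 0.4406 -0.0557  0.054 ]
white [283.4 256.9] [281, 254, 5, 6, 13] [0.4261 0.0188 0.054 ]
white [268.9 260.3] [266, 258, 9, 5, 24] [0.4174 0.0596 0.054 ]
((310.3094787597656, 251.81698608398438), (13.51449203491211, 38.02486801147461), 79.3803482055664)
[[290.3774  248.67924]
 [327.751   241.6717 ]
 [330.24155 254.95473]
 [292.86795 261.96228]] [[ 0.4508 -0.0018  0.022 ]
 [ 0.469  -0.11    0.022 ]
 [ 0.4307 -0.1158  0.022 ]
 [ 0.4126 -0.0081  0.022 ]]
```

```bash
cat >> h.py <<'E'
from scipy.spatial.transform import Rotation as Ro
def plan(xyz,jaw=None,c=None):
    """TCP target world xyz, jaw direction deg -> shift, rotvec(deg) in tool frame"""
    s=arm.get_state(); R0=Ro.from_euler('xyz',s["ee_rot"]); p=np.array(s["eef_pos"])
    d=R0.inv().apply(np.array(xyz)-p)
    q1=np.degrees(np.arctan2(xyz[1],xyz[0])); best=None
    cy=np.degrees(s["ee_rot"][2])
    yaws=[cy] if jaw is None else [jaw+90,jaw-90]
    for y in yaws:
        q6=(y-q1+90+180)%360-180
        if best is None or abs(q6-np.degrees(s["q"][5]))<abs(best[1]-np.degrees(s["q"][5])): best=(y,q6)
    rv=(R0.inv()*Ro.from_euler('xyz',[180,0,best[0]],degrees=True)).as_rotvec(degrees=True)
    print("shift",d.round(4),"rot",rv.round(2),"q6->",round(best[1],1),"yaw",round(best[0],1),"dist",np.linalg.norm(d).round(3))
def st():
    s=arm.get_state(); print("t",round(s["t"],2),"p",s["eef_pos"].round(4),"rpy",np.degrees(s["ee_rot"]).round(2),"F",s["force"].round(2),"w",round(s["width"],4),"q6",s["q"][5].round(2))
S0=np.array([0.602,0.016]);SY=np.radians(6.55)
def stand(x,y): return S0+[np.cos(SY)*x-np.sin(SY)*y, np.sin(SY)*x+np.cos(SY)*y]
def tostand(X):
    d=np.array(X)[:2]-S0; return np.array([np.cos(SY)*d[0]+np.sin(SY)*d[1],-np.sin(SY)*d[0]+np.cos(SY)*d[1]])
E
python3 - <<'E'
from h import *
st(); plan([0.441,-0.059,0.25],9.5)
for p in [(0.153,-.657,.249),(0.153,-.657,.4)]: print(proj("scene",p),proj("top",p))
print(ray("top",[[490,285],[556,370]],.15))
for c in [(.6344,.0665),(.5712,-.0369),(.5664,.0289)]: print(tostand(c))
E
```

```text
t 0.1 p [ 0.153  -0.657   0.2477] rpy [ 1.7992e+02 -1.0000e-02 -1.6690e+02] F [-0.13 -0.27 -0.39] w 0.0877 q6 -0.29
shift [-0.4161  0.5172 -0.0015] rot [ 7.00e-02  6.00e-02 -8.64e+01] q6-> 17.1 yaw -80.5 dist 0.664
[[260.08034696  61.33328216]] [[583.86443146 368.69580658]]
[[259.2385159   20.63547941]] [[635.20416788 384.39937981]]
[[ 0.34097019 -0.50656238  0.15      ]
 [ 0.13087451 -0.65052981  0.15      ]]
[0.03794906 0.0464745 ]
[-0.03663327 -0.04904134]
[-0.03389612  0.0168767 ]
```

>>> {"method": "jog_arm", "body": {
  "motion": [
    [[0,0,-0.05,0,0,0,0.0876],[0,0,-0.1,0,0,0,0.0876],[-0.04,0.05,-0.1,0,0,-8,0.0876],[-0.08,0.1,-0.1,0,0,-16,0.0876],[-0.11,0.135,-0.1,0,0,-24,0.0876],[-0.14,0.17,-0.1,0,0,-32,0.0876],[-0.17,0.21,-0.1,0,0,-40,0.0876],[-0.2,0.25,-0.1,0,0,-48,0.0876]]
  ]
}}

```text
t: 0.9
eef_pos: [0.2832, -0.3849, 0.3477]
ee_rot: [3.14, 0.001, -2.07]
force: [1.7, -0.6, 0.8]
width: 0.0876
```

```bash
python3 - <<'E'
from h import *
st(); plan([0.441,-0.059,0.2],9.5)
E
```

```text
t 0.9 p [ 0.2832 -0.3849  0.3477] rpy [ 1.7992e+02  7.0000e-02 -1.1859e+02] F [ 1.75 -0.62  0.76] w 0.0876 q6 0.03
shift [-0.3615  0.0171  0.1482] rot [  0.05   0.1  -38.09] q6-> 17.1 yaw -80.5 dist 0.391
```

Works well. On to the scraper, hovering at 0.2 m.

>>> {"method": "jog_arm", "body": {
  "motion": [
    [[-0.045,0.002,0,0,0,-6,0.0876],[-0.09,0.004,0.02,0,0,-13,0.0876],[-0.135,0.006,0.04,0,0,-20,0.0876],[-0.18,0.008,0.06,0,0,-27,0.0876],[-0.225,0.01,0.08,0,0,-34,0.0876],[-0.27,0.013,0.1,0,0,-38.1,0.0876],[-0.315,0.015,0.12,0,0,-38.1,0.0876],[-0.3615,0.0171,0.148,0,0,-38.1,0.0876]]
  ]
}}

```text
t: 1.7
eef_pos: [0.4401, -0.0603, 0.2024]
ee_rot: [-3.14, 0.002, -1.404]
force: [1.6, 0.1, 0.5]
width: 0.0875
```

```bash
python3 - <<'E'
from h import *
st(); plan([0.441,-0.059,0.052],9.5); f=grab("scene","1"); 
cv2.imwrite('pics/sc1.png',cv2.resize(f[130:330,180:440,::-1],None,fx=3,fy=3))
E
```

```text
t 1.7 p [ 0.4401 -0.0603  0.2024] rpy [-1.799e+02  1.100e-01 -8.044e+01] F [1.57 0.05 0.52] w 0.0875 q6 -0.14
shift [-0.0009 -0.0008  0.1504] rot [-0.1   0.11  0.06] q6-> 17.1 yaw -80.5 dist 0.15
```

View pics/sc1.png

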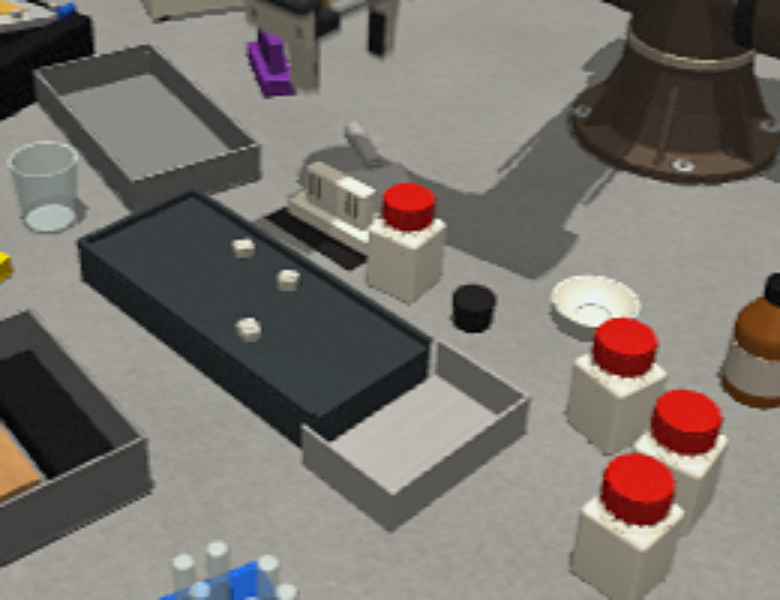

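The scene view shows the fingers straddling the rib, with the jar clear of the mat. Descending.

>>> {"method": "jog_arm", "body": {
  "motion": [
    [[0,-0.001,0.04,0,0,0,0.0876],[0,-0.001,0.08,0,0,0,0.0876],[-0.001,-0.001,0.11,0,0,0,0.0876],[-0.001,-0.001,0.13,0,0,0,0.0876],[-0.001,-0.001,0.145,0,0,0,0.0876],[-0.001,-0.001,0.15,0,0,0,0.0876],[-0.001,-0.001,0.15,0,0,0,0.0876]]
  ]
}}

```text
t: 2.45
eef_pos: [0.4407, -0.0556, 0.0476]
ee_rot: [3.137, 0.003, -1.404]
force: [0.2, -1.2, 0.3]
width: 0.0876
```

```bash
python3 - <<'E'
from h import *
st(); print(arm.get_state()["q"].round(2))
E
```

```text
t 2.45 p [ 0.4407 -0.0556  0.0476] rpy [ 1.7975e+02  1.5000e-01 -8.0420e+01] F [ 0.17 -1.21  0.25] w 0.0876 q6 -0.15
[ 0.32  0.23 -0.73 -0.01 -0.61 -0.15]
```

>>> {"method": "jog_arm", "body": {
  "motion": [
    [[0,0,0,0,0,0,0.015],[0,0,0,0,0,0,0.015],[0,0,0,0,0,0,0.015],[0,0,0,0,0,0,0.015],[0,0,0,0,0,0,0.015],[0,0,0,0,0,0,0.015],[0,0,0,0,0,0,0.015],[0,0,0,0,0,0,0.015]]
  ],
  "newtons": 40
}}

```text
t: 3.25
eef_pos: [0.4406, -0.0556, 0.0476]
ee_rot: [3.137, 0.003, -1.404]
force: [-0.7, -0.4, -0.2]
width: 0.0296
```

```bash
python3 - <<'E'
from h import *
st()
E
```

```text
t 3.25 p [ 0.4406 -0.0556  0.0476] rpy [ 1.7975e+02  1.5000e-01 -8.0430e+01] F [-0.66 -0.42 -0.2 ] w 0.0296 q6 -0.15
```

>>> {"method": "jog_arm", "body": {
  "motion": [
    [[0,0,-0.003,0,0,0,0.015],[0,0,-0.003,0,0,0,0.015],[0,0,-0.003,0,0,0,0.015],[0,0,-0.003,0,0,0,0.015]]
  ]
}}

```text
t: 3.65
eef_pos: [0.4407, -0.0556, 0.0508]
ee_rot: [3.137, 0.003, -1.404]
force: [-1.3, 1.2, 4.1]
width: 0.0201
```

```bash
python3 - <<'E'
from h import *
st()
E
```

```text
t 3.65 p [ 0.4407 -0.0556  0.0508] rpy [ 1.7976e+02  1.5000e-01 -8.0420e+01] F [-1.33  1.17  4.09] w 0.0201 q6 -0.15
```

>>> {"method": "jog_arm", "body": {
  "motion": [
    [[0,0,-0.03,0,0,0,0.015],[0,0,-0.07,0,0,0,0.015],[0,0,-0.11,0,0,0,0.015],[0,0,-0.15,0,0,0,0.015],[0,0,-0.15,0,0,0,0.015]]
  ]
}}

```text
t: 4.15
eef_pos: [0.4443, -0.0555, 0.2059]
ee_rot: [-3.136, 0.003, -1.403]
force: [0.0, -0.7, -2.7]
width: 0.0198
```

```bash
python3 - <<'E'
from h import *
st(); print(stand(0,-.115)); plan([*stand(0,-.115),0.18],96.55)
E
```

```text
t 4.15 p [ 0.4443 -0.0555  0.2059] rpy [-1.797e+02  1.500e-01 -8.037e+01] F [ 0.04 -0.71 -2.72] w 0.0198 q6 -0.15
[ 0.61511808 -0.09824936]
shift [ 0.0708 -0.1611  0.0265] rot [-0.11  0.36 93.08] q6-> -74.4 yaw 186.6 dist 0.178
```

>>> {"method": "jog_arm", "body": {
  "motion": [
    [[0.01,-0.02,0,0,0,-8,0.015],[0.02,-0.05,0,0,0,-16,0.015],[0.03,-0.08,0,0,0,-24,0.015],[0.045,-0.11,0,0,0,-32,0.015],[0.06,-0.14,0,0,0,-40,0.015],[0.071,-0.161,0,0,0,-48,0.015],[0.071,-0.161,0,0,0,-56,0.015],[0.071,-0.161,0,0,0,-64,0.015]]
  ]
}}

```text
t: 4.95
eef_pos: [0.6148, -0.0989, 0.2042]
ee_rot: [-3.138, -0.001, -0.281]
force: [0.0, 0.6, -1.4]
width: 0.0203
```

>>> {"method": "jog_arm", "body": {
  "motion": [
    [[0,0,0,0,0,-8,0.015],[0,0,0,0,0,-16,0.015],[0,0,0,0,0,-22.5,0.015],[0,0,0,0,0,-22.5,0.015],[0,0,0,0,0,-22.5,0.015]]
  ]
}}

```text
t: 5.45
eef_pos: [0.6145, -0.0988, 0.2033]
ee_rot: [-3.138, -0.001, 0.108]
force: [-0.4, -0.8, -1.6]
width: 0.0195
```

```bash
python3 - <<'E'
from h import *
st(); plan([*stand(0,-.115),0.12],96.55); f=grab("top","2"); g=grab("scene","2")
cv2.imwrite('pics/c2.png',np.vstack([cv2.resize(f[150:270,180:360,::-1],None,fx=4,fy=4)[:300],cv2.resize(g[160:310,180:360,::-1],None,fx=4,fy=4)[:290]]))
E
```

```text
t 5.45 p [ 0.6145 -0.0988  0.2033] rpy [-1.798e+02 -4.000e-02  6.200e+00] F [-0.44 -0.83 -1.62] w 0.0195 q6 1.53
shift [ 0.0006 -0.0002  0.0833] rot [-0.2  -0.04 -0.35] q6-> 105.6 yaw 6.5 dist 0.083
```

View pics/c2.png

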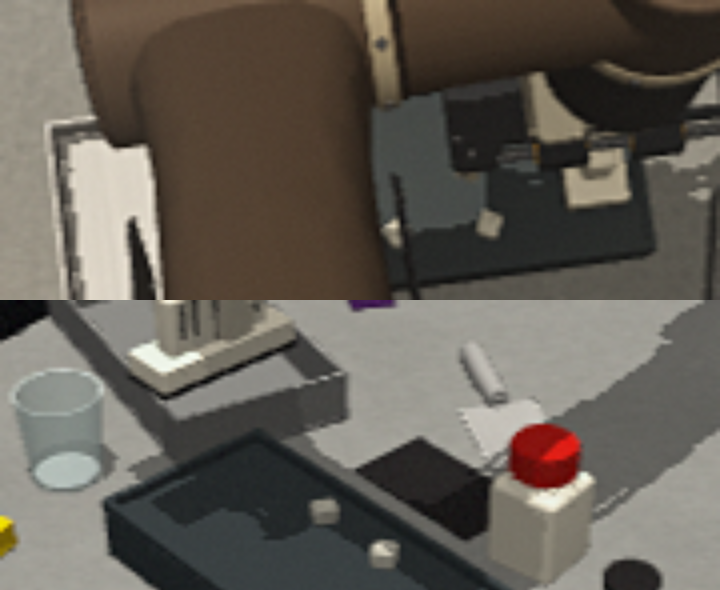

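>>> {"method": "jog_arm", "body": {
  "motion": [
    [[-0.002,0,0.04,0,0,-0.3,0.015],[-0.002,0,0.07,0,0,-0.3,0.015],[-0.002,0,0.09,0,0,-0.3,0.015],[-0.002,0,0.105,0,0,-0.3,0.015],[-0.002,0,0.108,0,0,-0.3,0.015],[-0.002,0,0.108,0,0,-0.3,0.015]]
  ]
}}

```text
t: 6.15
eef_pos: [0.6127, -0.0987, 0.0954]
ee_rot: [-3.138, -0.0, 0.113]
force: [0.4, 1.0, -1.1]
width: 0.0201
```

```bash
python3 - <<'E'
from h import *
st(); plan([*stand(-.003,-.115),0.089],96.55);g=grab("scene","3")
cv2.imwrite('pics/c3.png',cv2.resize(g[160:310,180:360,::-1],None,fx=4,fy=4))
E
```

```text
t 6.15 p [ 0.6127 -0.0987  0.0954] rpy [-1.7981e+02 -2.0000e-02  6.5000e+00] F [ 0.36  0.98 -1.15] w 0.0201 q6 1.53
shift [-0.0005 -0.0001  0.0064] rot [-0.19 -0.02 -0.05] q6-> 105.7 yaw 6.5 dist 0.006
```

View pics/c3.png

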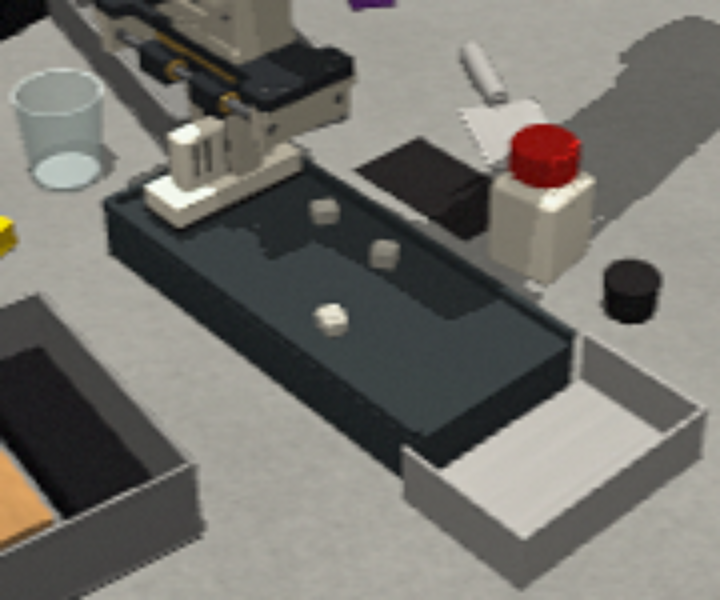

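```bash
python3 - <<'E'
from h import *
z=.0954-.048
for x,y,zz in [(.055,-.095,z+.022),(-.055,-.095,z+.022),(.055,-.095,z),(-.055,-.095,z),(.065,-.095,.048),(-.065,-.095,.048),(-.065,.16,.048),(.065,.16,.04)]:
    print(x,y,zz,((proj("scene",[*stand(x,y),zz])[0]-[180,160])*4).round())
E
```

```text
0.055 -0.095 0.06939999999999999 [178. 205.]
-0.055 -0.095 0.06939999999999999 [302. 145.]
0.055 -0.095 0.0474 [181. 231.]
-0.055 -0.095 0.0474 [303. 170.]
0.065 -0.095 0.048 [169. 236.]
-0.065 -0.095 0.048 [313. 164.]
-0.065 0.16 0.048 [572. 330.]
0.065 0.16 0.04 [423. 433.]
```

Foot corners project within a few crop pixels of where they are seen (180,207 and 302,150), so it is centred between the lips. Lowering to the slab.

>>> {"method": "jog_arm", "body": {
  "motion": [
    [[0,0,0.003,0,0,0,0.015],[0,0,0.005,0,0,0,0.015],[0,0,0.006,0,0,0,0.015],[0,0,0.006,0,0,0,0.015]]
  ]
}}

```text
t: 6.6
eef_pos: [0.6132, -0.0987, 0.0904]
ee_rot: [-3.138, -0.002, 0.114]
force: [0.2, -0.9, -1.6]
width: 0.0201
```

```bash
python3 - <<'E'
from h import *
st(); plan([*stand(-.003,.15),0.089],96.55);g=grab("scene","4")
cv2.imwrite('pics/c4.png',cv2.resize(g[180:240,200:280,::-1],None,fx=8,fy=8))
E
```

```text
t 6.6 p [ 0.6132 -0.0987  0.0904] rpy [-1.7982e+02 -1.2000e-01  6.5100e+00] F [ 0.19 -0.88 -1.57] w 0.0201 q6 1.53
shift [-0.0012 -0.2652  0.0022] rot [-0.18 -0.12 -0.04] q6-> 80.7 yaw 6.5 dist 0.265
```

View pics/c4.png

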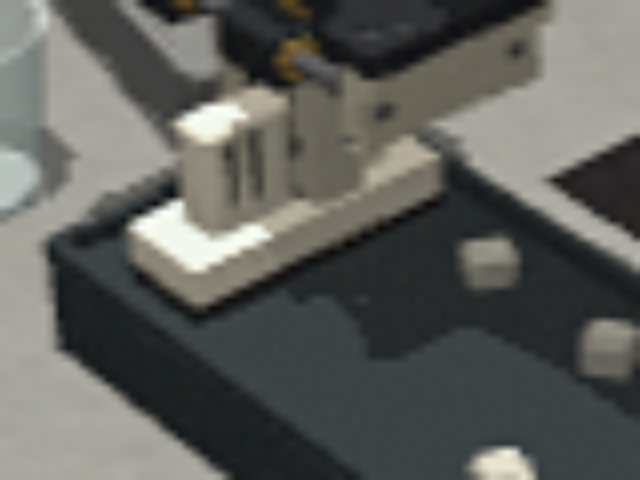

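>>> {"method": "jog_arm", "body": {
  "motion": [
    [[0,0,0.002,0,0,0,0.015],[0,0,0.003,0,0,0,0.015],[0,0,0.003,0,0,0,0.015]]
  ]
}}

```text
t: 6.95
eef_pos: [0.6135, -0.0987, 0.088]
ee_rot: [-3.139, -0.002, 0.114]
force: [-0.6, 0.1, 3.7]
width: 0.0197
```

```bash
python3 - <<'E'
from h import *
st(); plan([*stand(-.003,.15),0.088],96.55)
E
```

```text
t 6.95 p [ 0.6135 -0.0987  0.088 ] rpy [-1.7983e+02 -1.4000e-01  6.5300e+00] F [-0.58  0.12  3.72] w 0.0197 q6 1.53
shift [-0.0014 -0.2652  0.0007] rot [-0.17 -0.14 -0.02] q6-> 80.7 yaw 6.5 dist 0.265
```

Contact at TCP z ≈ 0.088, about 5 N. Backing off 0.5 mm for the push.

>>> {"method": "jog_arm", "body": {
  "motion": [
    [[0,-0.008,-0.0005,0,0,0,0.015],[0,-0.02,-0.0005,0,0,0,0.015],[0,-0.035,-0.0005,0,0,0,0.015],[0,-0.05,-0.0005,0,0,0,0.015],[-0.001,-0.065,-0.0005,0,0,0,0.015],[-0.001,-0.08,-0.0005,0,0,0,0.015],[-0.001,-0.095,-0.0005,0,0,0,0.015],[-0.001,-0.11,-0.0005,0,0,0,0.015]]
  ]
}}

```text
t: 7.75
eef_pos: [0.5998, 0.012, 0.0888]
ee_rot: [-3.139, -0.003, 0.114]
force: [0.9, 0.3, -1.2]
width: 0.02
```

```bash
python3 - <<'E'
from h import *
st(); plan([*stand(-.003,.15),0.088],96.55);g=grab("scene","5")
cv2.imwrite('pics/c5.png',cv2.resize(g[180:310,180:360,::-1],None,fx=4,fy=4))
E
```

```text
t 7.75 p [0.5998 0.012  0.0888] rpy [-1.7983e+02 -1.5000e-01  6.5500e+00] F [ 0.93  0.31 -1.15] w 0.02 q6 1.34
shift [-0.0003 -0.1538  0.0013] rot [-0.17 -0.15  0.  ] q6-> 80.7 yaw 6.5 dist 0.154
```

View pics/c5.png

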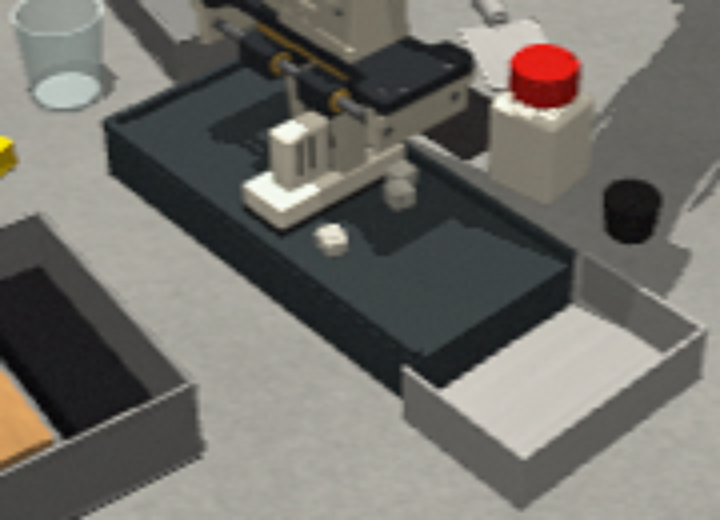

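The scraper is pushing two chips near (400,190), and the third, at (330,238), is just ahead of it. Continuing.

>>> {"method": "jog_arm", "body": {
  "motion": [
    [[0,-0.008,0.0007,0,0,0,0.015],[0,-0.02,0.0007,0,0,0,0.015],[0,-0.035,0.0007,0,0,0,0.015],[0,-0.05,0.0007,0,0,0,0.015],[0,-0.063,0.0007,0,0,0,0.015],[0,-0.075,0.0007,0,0,0,0.015],[0,-0.085,0.0007,0,0,0,0.015],[0,-0.095,0.0007,0,0,0,0.015]]
  ]
}}

```text
t: 8.6
eef_pos: [0.5888, 0.1088, 0.0885]
ee_rot: [-3.138, -0.003, 0.115]
force: [0.7, -0.3, -1.5]
width: 0.0197
```

>>> {"method": "jog_arm", "body": {
  "motion": [
    [[0,-0.008,0.0,0,0,0,0.015],[0,-0.017,0.0,0,0,0,0.015],[0,-0.026,0.0,0,0,0,0.015],[0,-0.035,0.0,0,0,0,0.015],[0,-0.044,0.0,0,0,0,0.015],[0,-0.053,0.0,0,0,0,0.015],[0,-0.06,0.0,0,0,0,0.015],[0,-0.065,0.0,0,0,0,0.015]]
  ]
}}

```text
t: 9.4
eef_pos: [0.5813, 0.1742, 0.0887]
ee_rot: [-3.138, -0.003, 0.116]
force: [0.3, 0.3, -2.1]
width: 0.0201
```

```bash
python3 - <<'E'
from h import *
st(); print(tostand(arm.get_state()["eef_pos"]));g=grab("scene","6")
cv2.imwrite('pics/c6.png',cv2.resize(g[180:310,180:360,::-1],None,fx=4,fy=4))
E
```

```text
t 9.4 p [0.5813 0.1742 0.0887] rpy [-179.81   -0.18    6.63] F [ 0.29  0.34 -2.08] w 0.0201 q6 1.08
[-0.00252645  0.15948717]
```

View pics/c6.png

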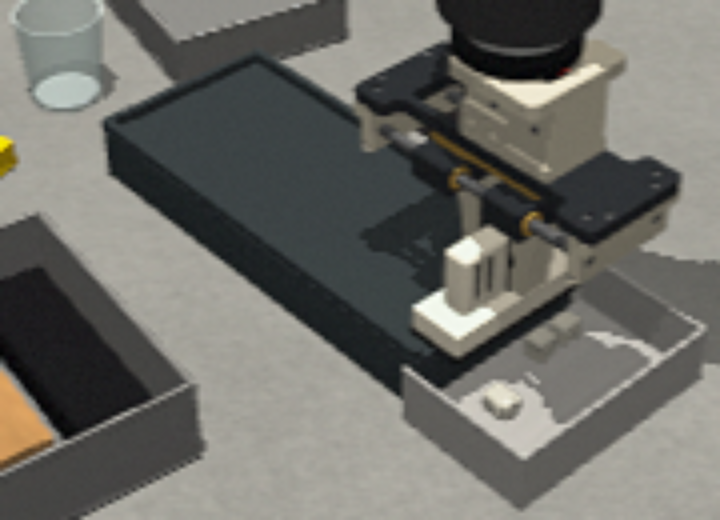

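All three chips lie in the dish: two at crop (545,335) and one at (500,398). Lifting and heading back to the mat.

>>> {"method": "jog_arm", "body": {
  "motion": [
    [[0,0,-0.03,0,0,0,0.015],[0,0,-0.07,0,0,0,0.015],[0,0.02,-0.11,0,0,0,0.015],[0,0.05,-0.12,0,0,8,0.015],[0,0.09,-0.12,0,0,16,0.015],[0,0.13,-0.12,0,0,24,0.015],[0,0.17,-0.12,0,0,32,0.015],[-0.02,0.2,-0.12,0,0,40,0.015]]
  ]
}}

```text
t: 10.25
eef_pos: [0.5853, -0.0289, 0.2077]
ee_rot: [-3.137, -0.001, -0.589]
force: [-0.1, -0.5, -2.5]
width: 0.0198
```

```bash
python3 - <<'E'
from h import *
st(); plan([.4455,-.0625,0.2],6.7);g=grab("scene","7")
cv2.imwrite('pics/c7.png',cv2.resize(g[180:310,180:360,::-1],None,fx=4,fy=4))
E
```

```text
t 10.25 p [ 0.5853 -0.0289  0.2077] rpy [-1.7974e+02 -4.0000e-02 -3.3740e+01] F [-0.1  -0.46 -2.49] w 0.0198 q6 0.7
shift [-0.0976  0.1056  0.0071] rot [-0.26  0.07 49.56] q6-> 14.7 yaw -83.3 dist 0.144
```

View pics/c7.png

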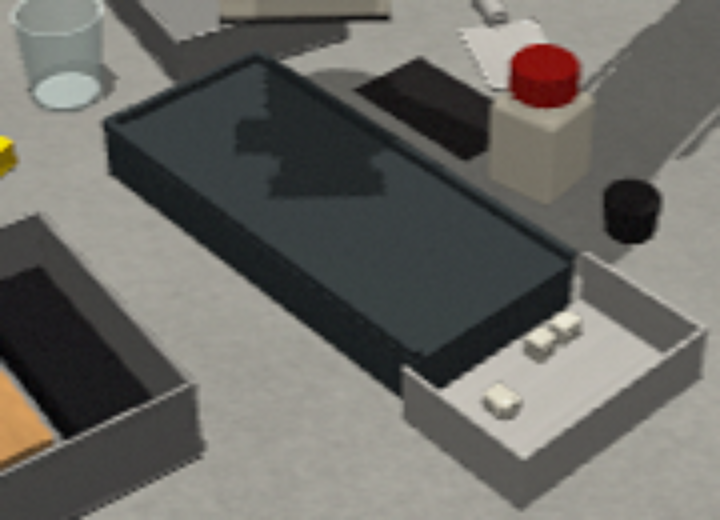

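>>> {"method": "jog_arm", "body": {
  "motion": [
    [[-0.015,0.016,0,0,0,8,0.015],[-0.032,0.035,0,0,0,16,0.015],[-0.05,0.054,0,0,0,24,0.015],[-0.068,0.074,0,0,0,32,0.015],[-0.085,0.092,0,0,0,40,0.015],[-0.0976,0.1056,0,0,0,48,0.015],[-0.0976,0.1056,0,0,0,49.5,0.015],[-0.0976,0.1056,0,0,0,49.5,0.015]]
  ]
}}

```text
t: 11.1
eef_pos: [0.4412, -0.0644, 0.208]
ee_rot: [-3.14, 0.003, -1.463]
force: [0.9, -0.0, -1.2]
width: 0.0198
```

```bash
python3 - <<'E'
from h import *
M=np.array([.4458,-.0655]);a=np.radians(6.7)
for x,y in [(-.035,-.0625),(.035,-.0625),(.035,.0625),(-.035,.0625)]:
    w=M+[np.cos(a)*x-np.sin(a)*y,np.sin(a)*x+np.cos(a)*y]; print(((proj("scene",[*w,.003])[0]-[180,180])*4).round())
st(); plan([.4455,-.0625,0.1],6.7);g=grab("scene","8")
cv2.imwrite('pics/c8.png',cv2.resize(g[160:260,230:380,::-1],None,fx=5,fy=5))
E
```

```text
[418.  52.]
[353.  85.]
[466. 156.]
[532. 119.]
t 11.1 p [ 0.4412 -0.0644  0.208 ] rpy [-179.89    0.18  -83.83] F [ 0.9  -0.   -1.22] w 0.0198 q6 -0.19
shift [-0.0011 -0.0043  0.108 ] rot [-0.11  0.18 -0.53] q6-> 14.7 yaw -83.3 dist 0.108
```

View pics/c8.png

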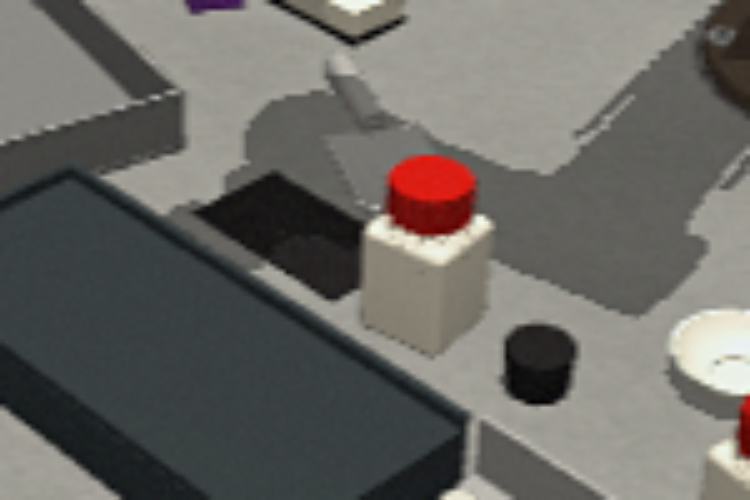

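>>> {"method": "jog_arm", "body": {
  "motion": [
    [[-0.001,-0.004,0.03,0,0,-0.5,0.015],[-0.001,-0.004,0.06,0,0,-0.5,0.015],[-0.001,-0.004,0.09,0,0,-0.5,0.015],[-0.001,-0.004,0.12,0,0,-0.5,0.015],[-0.001,-0.004,0.135,0,0,-0.5,0.015],[-0.001,-0.004,0.135,0,0,-0.5,0.015]]
  ]
}}

```text
t: 11.75
eef_pos: [0.4448, -0.0626, 0.0706]
ee_rot: [3.138, 0.002, -1.452]
force: [0.4, -0.6, -1.7]
width: 0.0197
```

```bash
python3 - <<'E'
from h import *
st(); plan([.4455,-.0625,0.051],6.7)
E
```

```text
t 11.75 p [ 0.4448 -0.0626  0.0706] rpy [ 1.7982e+02  1.3000e-01 -8.3180e+01] F [ 0.42 -0.6  -1.74] w 0.0197 q6 -0.18
shift [ 0.     -0.0008  0.0196] rot [0.18 0.13 0.12] q6-> 14.7 yaw -83.3 dist 0.02
```

>>> {"method": "jog_arm", "body": {
  "motion": [
    [[0,-0.001,0.006,0,0,0,0.015],[0,-0.001,0.012,0,0,0,0.015],[0,-0.001,0.016,0,0,0,0.015],[0,-0.001,0.018,0,0,0,0.015],[0,-0.001,0.019,0,0,0,0.015],[0,-0.001,0.019,0,0,0,0.015]]
  ]
}}

```text
t: 12.35
eef_pos: [0.4458, -0.0624, 0.0518]
ee_rot: [3.139, 0.002, -1.452]
force: [0.0, 0.1, -1.1]
width: 0.02
```

```bash
python3 - <<'E'
from h import *
st(); plan([.4455,-.0625,0.051],6.7)
E
```

```text
t 12.35 p [ 0.4458 -0.0624  0.0518] rpy [ 1.7984e+02  1.3000e-01 -8.3170e+01] F [ 0.04  0.13 -1.05] w 0.02 q6 -0.18
shift [0.     0.0003 0.0008] rot [0.16 0.13 0.13] q6-> 14.7 yaw -83.3 dist 0.001
```

Down 1.2 mm more until it touches, then release.

>>> {"method": "jog_arm", "body": {
  "motion": [
    [[0,0,0.001,0,0,0,0.015],[0,0,0.0012,0,0,0,0.015],[0,0,0.0012,0,0,0,0.015],[0,0,0.0012,0,0,0,0.015]]
  ]
}}

```text
t: 12.75
eef_pos: [0.4459, -0.0624, 0.0508]
ee_rot: [3.139, 0.002, -1.452]
force: [-0.6, 0.2, 1.6]
width: 0.0199
```

>>> {"method": "jog_arm", "body": {
  "motion": [
    [[0,0,0,0,0,0,0.03],[0,0,0,0,0,0,0.05],[0,0,0,0,0,0,0.07],[0,0,0,0,0,0,0.0876],[0,0,0,0,0,0,0.0876],[0,0,0,0,0,0,0.0876],[0,0,0,0,0,0,0.0876],[0,0,0,0,0,0,0.0876]]
  ]
}}

```text
t: 13.55
eef_pos: [0.4459, -0.0624, 0.0508]
ee_rot: [3.139, 0.002, -1.452]
force: [-0.3, 0.1, 0.1]
width: 0.0783
```

>>> {"method": "jog_arm", "body": {
  "motion": [
    [[0,0,-0.02,0,0,0,0.0876],[0,0,-0.05,0,0,0,0.0876],[0,0,-0.1,0,0,0,0.0876],[0,0,-0.15,0,0,0,0.0876],[0,0,-0.2,0,0,0,0.0876],[0.04,0,-0.2,0,0,0,0.0876],[0.09,0,-0.2,0,0,0,0.0876],[0.14,0,-0.2,0,0,0,0.0876]]
  ]
}}

```text
t: 14.35
eef_pos: [0.4633, -0.2029, 0.2514]
ee_rot: [3.141, 0.002, -1.449]
force: [1.1, 0.6, -1.0]
width: 0.0874
```

```bash
python3 - <<'E'
from h import *
st();g=grab("scene","9");f=grab("top","9")
cv2.imwrite('pics/c9.png',cv2.resize(g[150:300,180:420,::-1],None,fx=3,fy=3))
E
```

```text
t 14.35 p [ 0.4633 -0.2029  0.2514] rpy [ 1.7999e+02  1.2000e-01 -8.3050e+01] F [ 1.12  0.61 -0.98] w 0.0874 q6 0.15
```

View pics/c9.png

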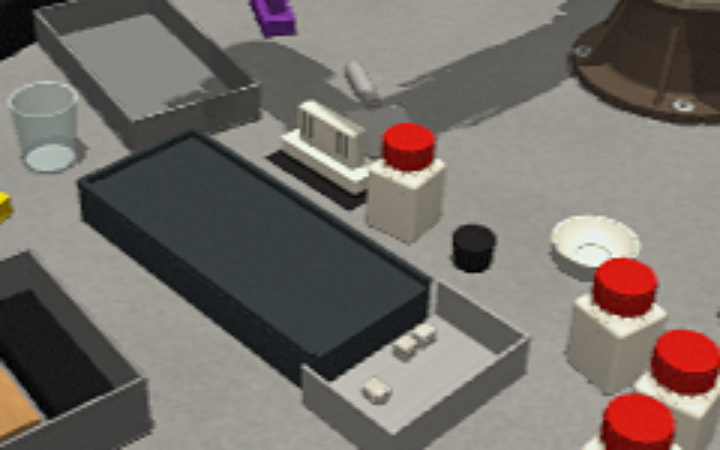

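View pics/top9.png

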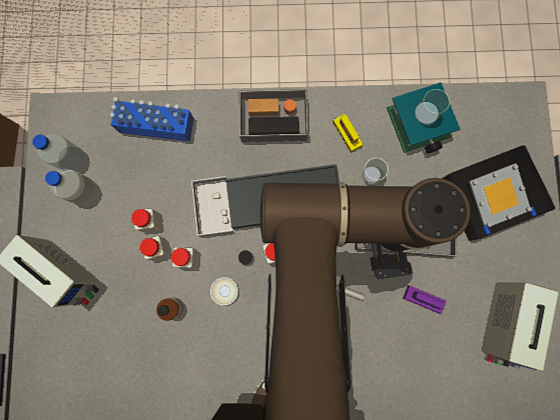

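The scraper stands on its mat again, and the dish holds 3 chips. Next I'll measure the jar poses from the first top frame and check with the current one that they haven't moved.

```bash
python3 - <<'E'
import cv2,numpy as np
f=cv2.imread('pics/top0.png')
a=cv2.resize(f[200:275,125:200],None,fx=8,fy=8,interpolation=cv2.INTER_CUBIC)
b=cv2.resize(f[232:270,256:294],None,fx=10,fy=10,interpolation=cv2.INTER_CUBIC)
b=cv2.resize(b,(190*1,190))
cv2.imwrite('pics/cj.png',a)
cv2.imwrite('pics/cja.png',cv2.resize(f[232:270,256:294],None,fx=10,fy=10,interpolation=cv2.INTER_CUBIC))
E
```

```text
(no output)
```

View pics/cj.png

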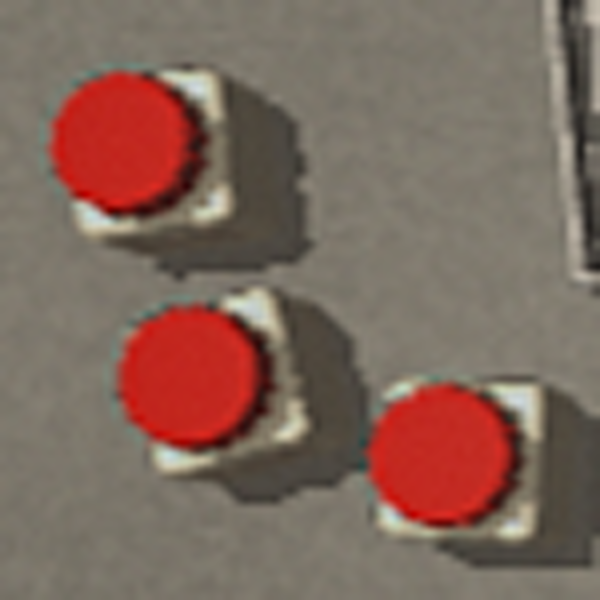

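View pics/cja.png

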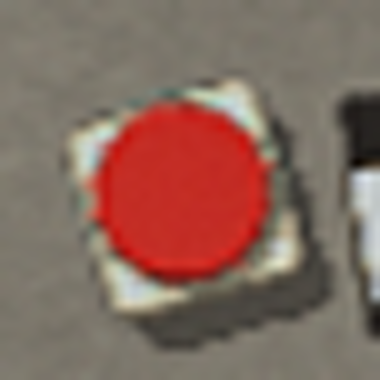

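```bash
python3 - <<'E'
from h import *
J={'B':[(218,72),(232,215),(85,237)],'C':[(270,288),(308,432),(160,472)],'D':[(543,383),(540,537),(380,525)]}
for k,v in J.items():
    P=ray("top",np.array(v)/8+[125,200]-.45,.07)[:,:2]
    e1=P[1]-P[0];e2=P[2]-P[1]
    print(k,"ctr",((P[0]+P[2])/2).round(4),"len",np.linalg.norm(e1).round(4),np.linalg.norm(e2).round(4),"ang mod90",[round(np.degrees(np.arctan2(e[1],e[0]))%90,1) for e in (e1,e2)])
P=ray("top",np.array([(250,85),(298,260),(115,308),(72,135)])/10+[256,232]-.45,.07)[:,:2]
print("A",P.mean(0).round(4),[ (np.linalg.norm(P[(i+1)%4]-P[i]).round(4),round(np.degrees(np.arctan2(*(P[(i+1)%4]-P[i])[::-1]))%90,1)) for i in range(4)])
f=cv2.cvtColor(cv2.imread('pics/top9.png'),cv2.COLOR_BGR2HSV)
red=((f[:,:,0]<8)|(f[:,:,0]>172))&(f[:,:,1]>170)&(f[:,:,2]>100)
n,l,s,c=cv2.connectedComponentsWithStats(red.astype(np.uint8))
for i in range(1,n):
    if s[i,4]>50: print("cap",c[i].round(1),s[i,4])
E
```

```text
B ctr [0.5395 0.4107] len 0.0513 0.0521 ang mod90 [np.float64(6.9), np.float64(7.5)]
C ctr [0.4597 0.3863] len 0.0525 0.0529 ang mod90 [np.float64(15.9), np.float64(14.1)]
D ctr [0.4324 0.2997] len 0.0532 0.0559 ang mod90 [np.float64(89.5), np.float64(84.7)]
A [0.4416 0.0448] [(np.float64(0.0503), np.float64(14.2)), (np.float64(0.0523), np.float64(13.6)), (np.float64(0.0493), np.float64(13.2)), (np.float64(0.0514), np.float64(14.6))]
cap [140.  217.4] 235
cap [148.3 246.7] 242
cap [270.4 251.1] 124
cap [179.9 256.6] 247
```

```bash
cat >> h.py <<'E'
def weigh(n=16):
    F=[];
    for i in range(n):
        optics.grab_frame("top"); F.append(arm.get_state()["force"])
    F=np.array(F); print("F mean",F[4:].mean(0).round(3),"sem",(F[4:].std(0)/np.sqrt(n-4)).round(3)); return F[4:].mean(0)
E
python3 - <<'E'
from h import *
plan([.441,.0445,.2],14)
E
```

```text
shift [-0.2516 -0.007   0.0504] rot [ 0.19  0.11 -7.46] q6-> 8.2 yaw -76 dist 0.257
```

>>> {"method": "jog_arm", "body": {
  "motion": [
    [[-0.045,-0.001,0,0,0,-2,0.0876],[-0.09,-0.002,0,0,0,-5,0.0876],[-0.135,-0.004,0,0,0,-7.5,0.0876],[-0.18,-0.005,0.01,0,0,-7.5,0.0876],[-0.22,-0.006,0.03,0,0,-7.5,0.0876],[-0.2516,-0.007,0.05,0,0,-7.5,0.0876],[-0.2516,-0.007,0.05,0,0,-7.5,0.0876],[-0.2516,-0.007,0.05,0,0,-7.5,0.0876]]
  ]
}}

```text
t: 15.25
eef_pos: [0.4405, 0.0452, 0.2002]
ee_rot: [3.137, 0.002, -1.323]
force: [0.5, -0.0, -0.8]
width: 0.0873
```

```bash
python3 - <<'E'
from h import *
weigh(); st(); plan([.441,.0445,.091],14); g=grab("scene","10")
cv2.imwrite('pics/c10.png',cv2.resize(g[100:260,230:400,::-1],None,fx=3.5,fy=3.5))
E
```

```text
F mean [ 0.292  0.061 -0.145] sem [0.136 0.16  0.155]
t 16.05 p [0.4409 0.0445 0.2004] rpy [ 1.7982e+02  1.2000e-01 -7.5960e+01] F [ 0.51  0.35 -0.38] w 0.0875 q6 -0.3
shift [ 0.0002 -0.0004  0.1094] rot [0.18 0.12 0.04] q6-> 8.2 yaw -76 dist 0.109
```

View pics/c10.png

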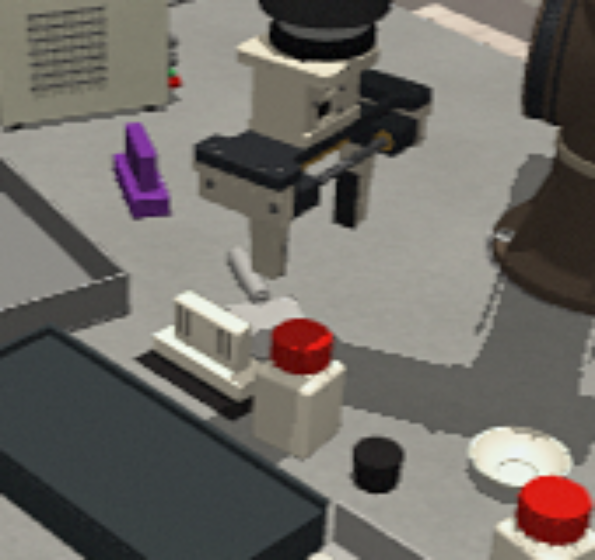

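Gripper above jar A, at crop (300,345). Descending to the cap and gripping.

>>> {"method": "jog_arm", "body": {
  "motion": [
    [[0,0,0.04,0,0,0,0.0876],[0,0,0.08,0,0,0,0.0876],[0,0,0.1,0,0,0,0.0876],[0,0,0.109,0,0,0,0.0876],[0,0,0.109,0,0,0,0.0876]]
  ]
}}

```text
t: 16.6
eef_pos: [0.4402, 0.0444, 0.0907]
ee_rot: [3.136, 0.001, -1.326]
force: [-0.2, -0.1, 0.0]
width: 0.0877
```

>>> {"method": "jog_arm", "body": {
  "motion": [
    [[0,0,0,0,0,0,0.04],[0,0,0,0,0,0,0.04],[0,0,0,0,0,0,0.04],[0,0,0,0,0,0,0.04],[0,0,0,0,0,0,0.04],[0,0,0,0,0,0,0.04],[0,0,0,0,0,0,0.04],[0,0,0,0,0,0,0.04]]
  ],
  "newtons": 30
}}

```text
t: 17.4
eef_pos: [0.4417, 0.045, 0.0917]
ee_rot: [3.139, 0.002, -1.325]
force: [2.0, 0.2, 6.8]
width: 0.0516
```

>>> {"method": "jog_arm", "body": {
  "motion": [
    [[0,0,-0.01,0,0,0,0.04],[0,0,-0.03,0,0,0,0.04],[0,0,-0.06,0,0,0,0.04],[0,0,-0.09,0,0,0,0.04],[0,0,-0.109,0,0,0,0.04],[0,0,-0.109,0,0,0,0.04],[0,0,-0.109,0,0,0,0.04]]
  ]
}}

```text
t: 18.1
eef_pos: [0.4411, 0.0448, 0.2003]
ee_rot: [3.139, 0.002, -1.325]
force: [-1.3, 0.1, -3.4]
width: 0.0513
```

```bash
python3 - <<'E'
from h import *
weigh(); st(); g=grab("scene","11");grab("top","11")
cv2.imwrite('pics/c11.png',cv2.resize(g[100:260,230:400,::-1],None,fx=3.5,fy=3.5))
E
```

```text
F mean [-0.205 -0.083 -3.005] sem [0.13  0.122 0.086]
t 18.9 p [0.4419 0.0449 0.2007] rpy [ 1.7987e+02  9.0000e-02 -7.5900e+01] F [-0.09 -0.53 -2.82] w 0.0514 q6 -0.3
```

View pics/c11.png

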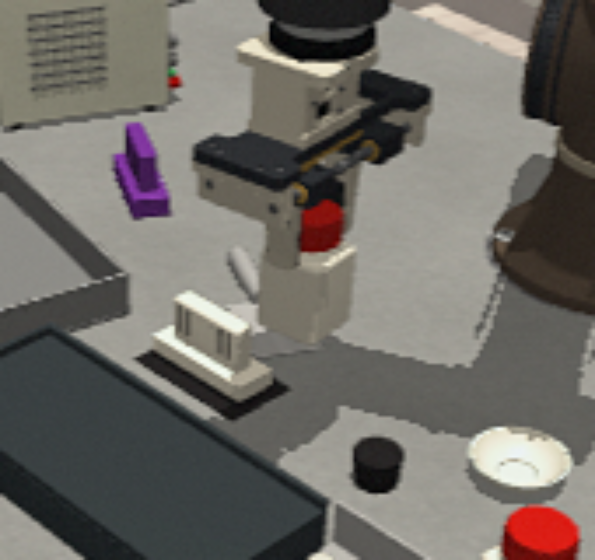

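Jar A weighs (3.00 − 0.15) N ≈ 290 g, so it goes on the slab. The scraper is seen standing square on the mat, at crop (215,345).

```bash
python3 - <<'E'
from h import *
plan([*stand(0,-.105),.22],6.55)
E
```

```text
shift [ 0.1711 -0.1344 -0.0199] rot [0.13 0.09 7.54] q6-> 14.7 yaw -83.5 dist 0.218
```

>>> {"method": "jog_arm", "body": {
  "motion": [
    [[0.01,-0.01,-0.02,0,0,0,0.04],[0.04,-0.03,-0.02,0,0,2,0.04],[0.075,-0.06,-0.02,0,0,4,0.04],[0.11,-0.085,-0.02,0,0,6,0.04],[0.145,-0.11,-0.02,0,0,7.5,0.04],[0.171,-0.134,-0.02,0,0,7.5,0.04],[0.171,-0.134,-0.02,0,0,7.5,0.04],[0.171,-0.134,-0.02,0,0,7.5,0.04]]
  ]
}}

```text
t: 19.8
eef_pos: [0.6136, -0.089, 0.2189]
ee_rot: [3.137, 0.001, -1.457]
force: [0.0, 0.2, -2.2]
width: 0.0516
```

```bash
python3 - <<'E'
from h import *
st(); plan([*stand(0,-.105),.14],6.55)
E
```

```text
t 19.8 p [ 0.6136 -0.089   0.2189] rpy [ 1.7975e+02  9.0000e-02 -8.3500e+01] F [ 0.02  0.21 -2.16] w 0.0516 q6 -0.06
shift [-0.0005 -0.0008  0.0789] rot [ 0.25  0.09 -0.05] q6-> 14.7 yaw -83.5 dist 0.079
```

>>> {"method": "jog_arm", "body": {
  "motion": [
    [[0,0,0.03,0,0,0,0.04],[0,0,0.06,0,0,0,0.04],[0,0,0.075,0,0,0,0.04],[0,0,0.081,0,0,0,0.04],[0,0,0.084,0,0,0,0.04],[0,0,0.084,0,0,0,0.04]]
  ]
}}

```text
t: 20.4
eef_pos: [0.6135, -0.0885, 0.1357]
ee_rot: [3.138, 0.001, -1.457]
force: [-0.2, 0.4, -2.8]
width: 0.0512
```

```bash
python3 - <<'E'
from h import *
st(); g=grab("scene","12")
cv2.imwrite('pics/c12.png',cv2.resize(g[130:260,180:340,::-1],None,fx=4.5,fy=4.5))
E
```

```text
t 20.4 p [ 0.6135 -0.0885  0.1357] rpy [ 1.7981e+02  8.0000e-02 -8.3460e+01] F [-0.19  0.39 -2.83] w 0.0512 q6 -0.06
```

View pics/c12.png

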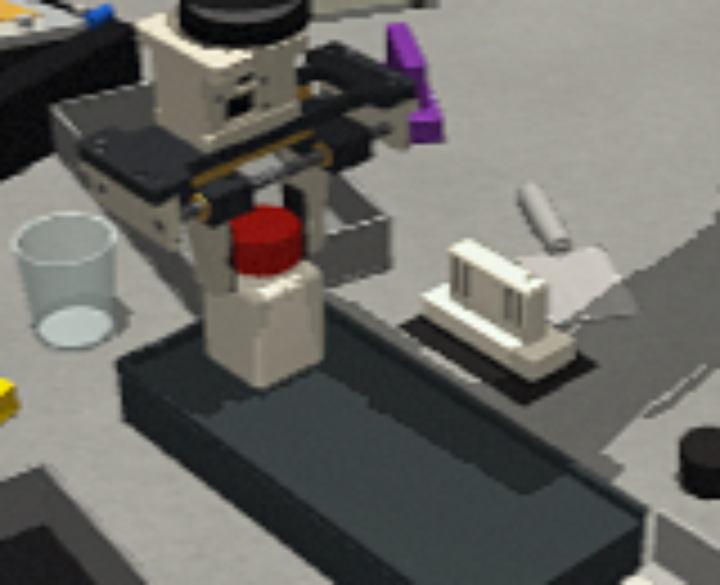

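>>> {"method": "jog_arm", "body": {
  "motion": [
    [[0,0,0.001,0,0,0,0.04],[0,0,0.002,0,0,0,0.04],[0,0,0.003,0,0,0,0.04],[0,0,0.0035,0,0,0,0.04],[0,0,0.0035,0,0,0,0.04]]
  ]
}}

```text
t: 20.95
eef_pos: [0.6136, -0.0887, 0.1324]
ee_rot: [3.139, 0.001, -1.457]
force: [-0.5, 0.3, -2.8]
width: 0.0514
```

>>> {"method": "jog_arm", "body": {
  "motion": [
    [[0,0,0.001,0,0,0,0.04],[0,0,0.0015,0,0,0,0.04],[0,0,0.0015,0,0,0,0.04]]
  ]
}}

```text
t: 21.25
eef_pos: [0.6139, -0.0887, 0.1317]
ee_rot: [3.139, 0.001, -1.457]
force: [-1.0, 1.0, 3.9]
width: 0.051
```

Contact. Releasing gently and rising.

>>> {"method": "jog_arm", "body": {
  "motion": [
    [[0,0,0,0,0,0,0.06],[0,0,0,0,0,0,0.06],[0,0,0,0,0,0,0.08],[0,0,0,0,0,0,0.08],[0,0,0,0,0,0,0.08],[0,0,-0.03,0,0,0,0.0876],[0,0,-0.06,0,0,0,0.0876],[0,0,-0.1,0,0,0,0.0876]]
  ]
}}

```text
t: 22.05
eef_pos: [0.6132, -0.0888, 0.2312]
ee_rot: [3.136, 0.001, -1.457]
force: [1.4, 0.7, 0.1]
width: 0.0872
```

```bash
python3 - <<'E'
from h import *
st(); g=grab("scene","13"); plan([.4304,.2999,.22],-3); plan([.4304,.2999,.22],-3+90)
cv2.imwrite('pics/c13.png',cv2.resize(g[130:330,180:440,::-1],None,fx=3,fy=3))
E
```

```text
t 22.05 p [ 0.6132 -0.0888  0.2312] rpy [ 1.7968e+02  7.0000e-02 -8.3460e+01] F [1.39 0.73 0.06] w 0.0872 q6 -0.06
shift [-0.4081  0.1403  0.0187] rot [-0.32 -0.05  9.61] q6-> -37.9 yaw -93 dist 0.432
shift [-0.4081  0.1403  0.0187] rot [ -0.21  -0.28 -80.39] q6-> 52.1 yaw -3 dist 0.432
```

View pics/c13.png

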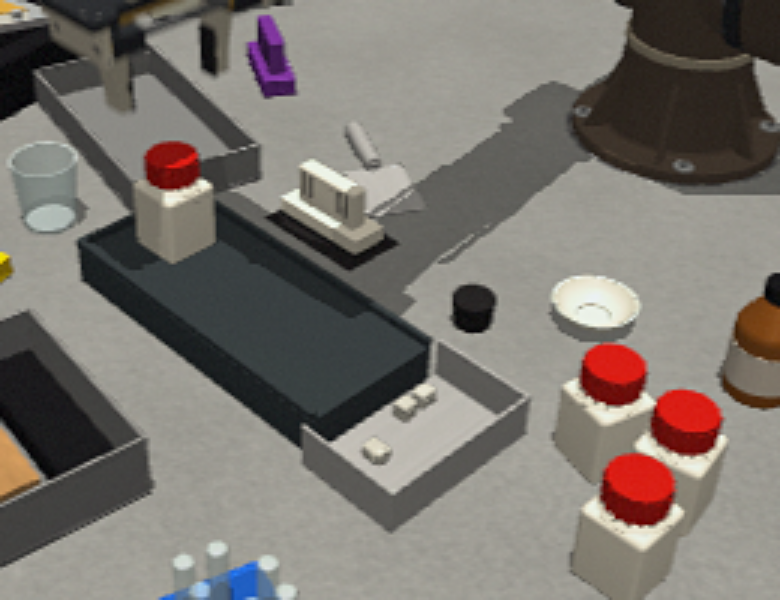

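Jar A stands upright on the slab. Jar D has been knocked: its cap moved from crop (625,347) to (613,373). Taking a fresh top view to re-measure.

```bash
cat >> h.py <<'E'
def caps(f):
    h=cv2.cvtColor(f,cv2.COLOR_RGB2HSV)
    red=((h[:,:,0]<8)|(h[:,:,0]>172))&(h[:,:,1]>170)&(h[:,:,2]>100)
    n,l,s,c=cv2.connectedComponentsWithStats(red.astype(np.uint8))
    for i in range(1,n):
        if s[i,4]>50: print("cap",c[i].round(1),s[i,4],ray("top",c[i],.1)[0][:2].round(4))
E
python3 - <<'E'
from h import *
f=grab("top","14"); caps(f)
cv2.imwrite('pics/cj2.png',cv2.resize(f[200:275,125:200,::-1],None,fx=8,fy=8,interpolation=cv2.INTER_CUBIC))
E
```

```text
cap [326.5 183.9] 77 [ 0.6228 -0.1043]
cap [140.  217.4] 235 [0.5396 0.4112]
cap [173.6 244.9] 244 [0.4623 0.3172]
cap [148.3 246.8] 241 [0.4584 0.3861]
```

View pics/cj2.png

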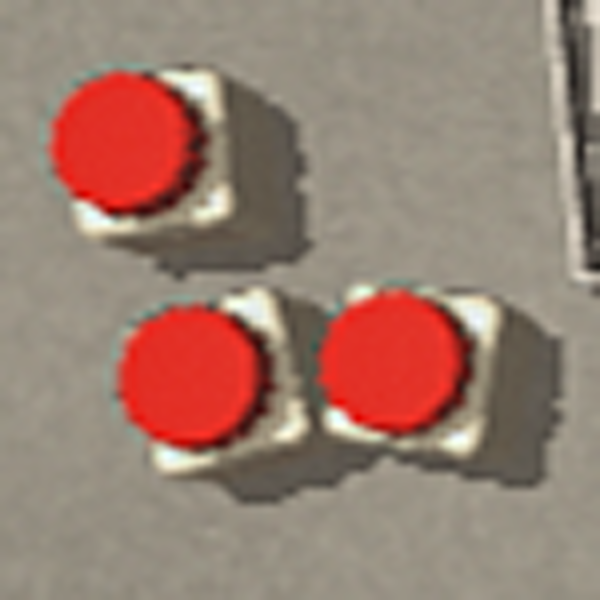

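```bash
python3 - <<'E'
from h import *
plan([.4623,.3165,.22],-7)
E
```

```text
shift [-0.4207  0.1072  0.0169] rot [-0.4   0.02 13.59] q6-> -41.4 yaw -97 dist 0.434
```

>>> {"method": "jog_arm", "body": {
  "motion": [
    [[-0.045,0.01,0,0,0,2,0.0876],[-0.09,0.02,0,0,0,4,0.0876],[-0.14,0.035,0,0,0,6,0.0876],[-0.19,0.047,0,0,0,8,0.0876],[-0.24,0.06,0,0,0,10,0.0876],[-0.29,0.073,0,0,0,12,0.0876],[-0.335,0.085,0,0,0,13.5,0.0876],[-0.375,0.096,0.01,0,0,13.5,0.0876]]
  ]
}}

```text
t: 22.95
eef_pos: [0.4781, 0.2749, 0.2282]
ee_rot: [-3.133, 0.003, -1.691]
force: [0.8, 0.6, 0.2]
width: 0.0879
```

```bash
python3 - <<'E'
from h import *
plan([.4623,.3165,.2],-7)
E
```

```text
shift [-0.0393  0.0209  0.0282] rot [-0.51  0.2   0.09] q6-> -41.4 yaw -97 dist 0.053
```

>>> {"method": "jog_arm", "body": {
  "motion": [
    [[-0.02,0.01,0.015,0,0,0,0.0876],[-0.039,0.021,0.028,-0.4,0,0,0.0876],[-0.039,0.021,0.028,-0.4,0,0,0.0876],[-0.039,0.021,0.028,-0.4,0,0,0.0876]]
  ]
}}

```text
t: 23.35
eef_pos: [0.462, 0.3164, 0.1999]
ee_rot: [-3.14, 0.003, -1.69]
force: [-0.1, 0.2, -0.6]
width: 0.0875
```

```bash
python3 - <<'E'
from h import *
weigh(20); st(); plan([.4623,.3165,.094],-7); g=grab("scene","15")
cv2.imwrite('pics/c15.png',cv2.resize(g[170:330,300:470,::-1],None,fx=3.5,fy=3.5))
E
```

```text
F mean [-0.297  0.175  0.105] sem [0.12  0.098 0.133]
t 24.35 p [0.4622 0.3163 0.2002] rpy [-179.89    0.2   -96.91] F [-0.47  0.9   0.66] w 0.0873 q6 -1.07
shift [1.000e-04 1.000e-04 1.062e-01] rot [-0.11  0.2   0.09] q6-> -41.4 yaw -97 dist 0.106
```

View pics/c15.png

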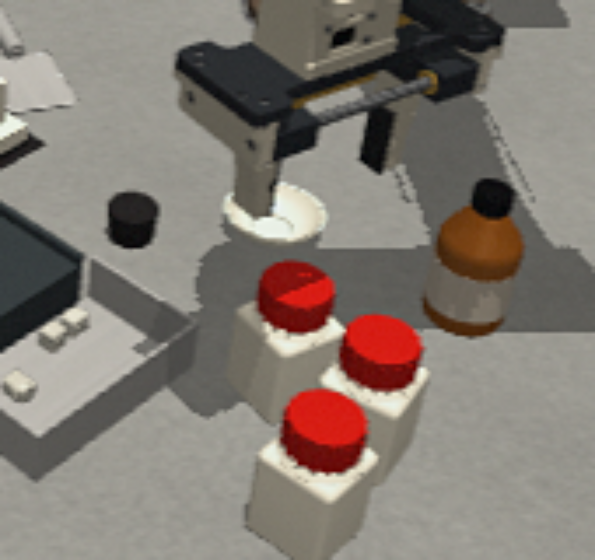

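>>> {"method": "jog_arm", "body": {
  "motion": [
    [[0,0,0.04,0,0,0,0.0876],[0,0,0.08,0,0,0,0.0876],[0,0,0.1,0,0,0,0.0876],[0,0,0.106,0,0,0,0.0876],[0,0,0.106,0,0,0,0.0876]]
  ]
}}

```text
t: 24.9
eef_pos: [0.4624, 0.3165, 0.0937]
ee_rot: [-3.14, 0.002, -1.691]
force: [-0.5, -0.3, -1.2]
width: 0.0878
```

>>> {"method": "jog_arm", "body": {
  "motion": [
    [[0,0,0,0,0,0,0.04],[0,0,0,0,0,0,0.04],[0,0,0,0,0,0,0.04],[0,0,0,0,0,0,0.04],[0,0,0,0,0,0,0.04],[0,0,0,0,0,0,0.04],[0,0,0,0,0,0,0.04],[0,0,0,0,0,0,0.04]]
  ],
  "newtons": 30
}}

```text
t: 25.7
eef_pos: [0.4625, 0.3166, 0.094]
ee_rot: [-3.14, 0.002, -1.691]
force: [0.8, -0.1, 2.1]
width: 0.0474
```

>>> {"method": "jog_arm", "body": {
  "motion": [
    [[0,0,-0.01,0,0,0,0.04],[0,0,-0.03,0,0,0,0.04],[0,0,-0.06,0,0,0,0.04],[0,0,-0.09,0,0,0,0.04],[0,0,-0.106,0,0,0,0.04],[0,0,-0.106,0,0,0,0.04],[0,0,-0.106,0,0,0,0.04]]
  ]
}}

```text
t: 26.4
eef_pos: [0.4619, 0.3161, 0.1997]
ee_rot: [-3.141, 0.003, -1.691]
force: [-0.9, -0.7, -2.7]
width: 0.0474
```

```bash
python3 - <<'E'
from h import *
weigh(20); st(); g=grab("scene","16")
cv2.imwrite('pics/c16.png',cv2.resize(g[170:330,300:470,::-1],None,fx=3.5,fy=3.5))
E
```

```text
F mean [ 0.023  0.175 -1.814] sem [0.112 0.147 0.128]
t 27.4 p [0.4623 0.3164 0.2   ] rpy [-1.799e+02  1.400e-01 -9.689e+01] F [ 0.01  0.18 -1.44] w 0.0471 q6 -1.07
```

View pics/c16.png

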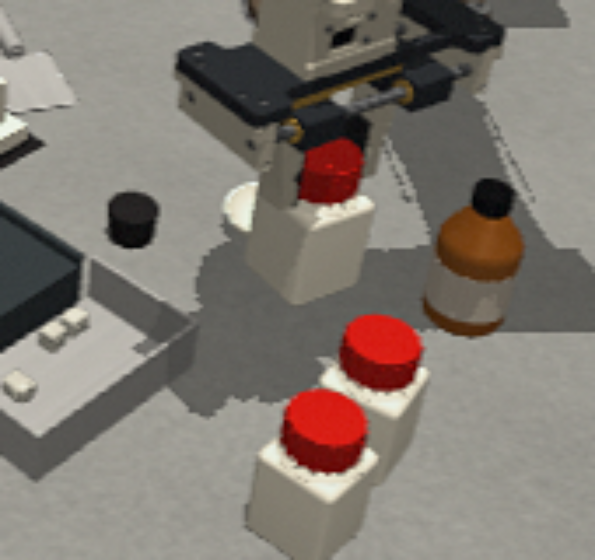

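ΔF ≈ 1.92 N ≈ 196 g ± 19 g, which is too close to call. I'll take more samples, with joint efforts as a second measure, against a baseline in the same pose.

```bash
cat >> h.py <<'E'
def weigh2(n,tag):
    F=[];E=[];Q=[];M=[]
    for i in range(n):
        optics.grab_frame("top"); s=arm.get_state(); F.append(s["force"]);E.append(s["joint_efforts"]);Q.append(s["q"]);M.append(s["moment"])
    F,E,Q,M=map(np.array,(F,E,Q,M)); np.savez(f"w_{tag}.npz",F=F,E=E,Q=Q,M=M)
    print("F",F.mean(0).round(3),(F.std(0)/n**.5).round(3),"\nE",E.mean(0).round(3),(E.std(0)/n**.5).round(4),"\nM",M.mean(0).round(3),(M.std(0)/n**.5).round(3))
    print("lag1",np.corrcoef(F[:-1,2],F[1:,2])[0,1].round(2),"Q",Q.mean(0).round(4))
E
python3 - <<'E'
from h import *
weigh2(140,"D"); st()
E
```

```text
F [-0.074 -0.025 -2.03 ] [0.046 0.042 0.043] 
E [-0.0000e+00 -4.4945e+01  2.7768e+01  6.7690e+00 -3.8000e-02  0.0000e+00] [0.0001 0.0001 0.     0.     0.     0.    ] 
M [0.027 0.105 0.001] [0.003 0.002 0.003]
lag1 0.17 Q [ 9.4980e-01  2.0700e-01 -3.1600e-01  4.0000e-04 -1.0448e+00 -1.0702e+00]
t 34.45 p [0.4623 0.3164 0.2   ] rpy [-1.7991e+02  1.3000e-01 -9.6890e+01] F [-0.11  0.02 -2.47] w 0.0475 q6 -1.07
```

Joint efforts are nearly noise-free. I'll set the jar down here, take a baseline in the same pose, then decide.

>>> {"method": "jog_arm", "body": {
  "motion": [
    [[0,0,0.04,0,0,0,0.04],[0,0,0.08,0,0,0,0.04],[0,0,0.1,0,0,0,0.04],[0,0,0.104,0,0,0,0.04],[0,0,0.106,0,0,0,0.04],[0,0,0.106,0,0,0,0.04]]
  ]
}}

```text
t: 35.05
eef_pos: [0.463, 0.3173, 0.0949]
ee_rot: [-3.139, 0.004, -1.691]
force: [0.2, 0.5, -1.7]
width: 0.0476
```

>>> {"method": "jog_arm", "body": {
  "motion": [
    [[0,0,0,0,0,0,0.06],[0,0,0,0,0,0,0.06],[0,0,0,0,0,0,0.08],[0,0,0,0,0,0,0.08],[0,0,0,0,0,0,0.0876],[0,0,-0.05,0,0,0,0.0876],[0,0,-0.09,0,0,0,0.0876],[0,0,-0.106,0,0,0,0.0876]]
  ]
}}

```text
t: 35.85
eef_pos: [0.4641, 0.3181, 0.2053]
ee_rot: [-3.135, 0.008, -1.69]
force: [-0.4, 0.5, -0.2]
width: 0.0876
```

>>> {"method": "jog_arm", "body": {
  "motion": [
    [[0,0,0,0,0,0,0.0876],[0,0,0,0,0,0,0.0876],[0,0,0,0,0,0,0.0876]]
  ]
}}

```text
t: 36.15
eef_pos: [0.4635, 0.3175, 0.204]
ee_rot: [-3.137, 0.007, -1.69]
force: [-0.2, 0.2, 0.6]
width: 0.0875
```

```bash
python3 - <<'E'
from h import *
weigh2(60,"base"); st(); plan([.4623,.3164,.2],-6.89)
E
```

```text
F [ 0.057 -0.051  0.028] [0.059 0.063 0.063] 
E [-0.0000e+00 -4.3728e+01  2.7156e+01  6.4800e+00 -1.8000e-02  1.0000e-03] [0.0003 0.0191 0.0058 0.0011 0.0002 0.    ] 
M [0.008 0.121 0.005] [0.003 0.004 0.004]
lag1 -0.13 Q [ 0.9499  0.2024 -0.3101  0.0019 -1.0485 -1.0702]
t 39.15 p [0.4641 0.3181 0.2052] rpy [-179.64    0.46  -96.84] F [ 0.2   0.38 -0.34] w 0.0877 q6 -1.07
shift [0.0019 0.0016 0.0052] rot [-0.36  0.46  0.05] q6-> -41.3 yaw -96.9 dist 0.006
```

>>> {"method": "jog_arm", "body": {
  "motion": [
    [[0.0019,0.0016,0.0052,-0.36,0.46,0,0.0876],[0.0019,0.0016,0.0052,-0.36,0.46,0,0.0876],[0.0019,0.0016,0.0052,-0.36,0.46,0,0.0876],[0.0019,0.0016,0.0052,-0.36,0.46,0,0.0876],[0.0019,0.0016,0.0052,-0.36,0.46,0,0.0876],[0.0019,0.0016,0.0052,-0.36,0.46,0,0.0876]]
  ]
}}

```text
t: 39.75
eef_pos: [0.4623, 0.3164, 0.2001]
ee_rot: [-3.142, 0.0, -1.69]
force: [-0.2, -0.3, -0.2]
width: 0.0873
```

```bash
python3 - <<'E'
from h import *
weigh2(40,"base2"); st(); plan([.4623,.3164,.2],-6.89)
a=np.load("w_base2.npz")["E"]; print(a[::8,1:4].round(3)); print(np.load("w_D.npz")["E"][::28,1:4].round(4))
E
```

```text
F [-0.08  -0.088  0.054] [0.085 0.074 0.085] 
E [ -0.    -44.019  26.963   6.439  -0.052  -0.   ] [0.0002 0.0012 0.0003 0.0001 0.     0.    ] 
M [0.038 0.106 0.004] [0.005 0.005 0.005]
lag1 0.11 Q [ 0.9497  0.2086 -0.3138 -0.     -1.0484 -1.0691]
t 41.75 p [0.4623 0.3164 0.2   ] rpy [-180.      0.    -96.84] F [ 0.7  -0.81  0.02] w 0.0873 q6 -1.07
shift [ 0. -0.  0.] rot [-0.    0.    0.05] q6-> -41.3 yaw -96.9 dist 0.0
[[-43.985  26.965   6.44 ]
 [-44.026  26.964   6.439]
 [-44.02   26.962   6.439]
 [-44.019  26.963   6.439]
 [-44.02   26.963   6.439]]
[[-44.9429  27.7697   6.7693]
 [-44.9454  27.7687   6.7685]
 [-44.9451  27.7679   6.7688]
 [-44.945   27.7674   6.7688]
 [-44.9456  27.7685   6.7682]]
```

The force comparison gives 2.07 ± 0.06 N, right at the threshold, so I'll resolve it with joint efforts once I have the arm's lever arms. I'll record joints and efforts at every hover from now on. Jar C next.

```bash
cat >> h.py <<'E'
import json
def log(tag,n=8,w=True):
    "settled reading: logs mean q,E,pose"
    Q=[];E=[];P=[];F=[];R=[]
    for i in range(n):
        optics.grab_frame("top"); s=arm.get_state()
        Q.append(s["q"]);E.append(s["joint_efforts"]);P.append(s["eef_pos"]);F.append(s["force"]);R.append(s["ee_rot"])
    k=n//2
    d=dict(tag=tag,q=np.mean(Q[k:],0).tolist(),E=np.mean(E[k:],0).tolist(),p=np.mean(P[k:],0).tolist(),F=np.mean(F,0).tolist(),r=R[-1].tolist())
    open("log.jsonl","a").write(json.dumps(d)+"\n")
    print(tag,"E",np.round(d["E"],3),"dE over hold",np.round(E[-1]-E[k],3)[1:4],"F",np.round(d["F"],2),"+-",round(np.std([f[2] for f in F])/n**.5,2))
E
python3 - <<'E'
from h import *
log("baseDpose",6); f=grab("top","17"); caps(f); plan([.4586,.3862,.2],15)
E
```

```text
baseDpose E [ -0.    -44.021  26.963   6.439  -0.052  -0.   ] dE over hold [ 0.001 -0.001 -0.   ] F [-0.05 -0.12  0.21] +- 0.38
cap [322.1 184.7] 247 [ 0.6207 -0.0921]
cap [175.1 244.7] 159 [0.4627 0.313 ]
shift [-0.0689  0.012   0.    ] rot [ -0.     0.   -21.84] q6-> -25.1 yaw -75 dist 0.07
```

>>> {"method": "jog_arm", "body": {
  "motion": [
    [[-0.02,0.003,0,0,0,-7,0.0876],[-0.045,0.008,0,0,0,-15,0.0876],[-0.069,0.012,0,0,0,-21.8,0.0876],[-0.069,0.012,0,0,0,-21.8,0.0876],[-0.069,0.012,0,0,0,-21.8,0.0876],[-0.069,0.012,0,0,0,-21.8,0.0876]]
  ]
}}

```text
t: 42.7
eef_pos: [0.4585, 0.3858, 0.1999]
ee_rot: [3.141, -0.0, -1.311]
force: [-0.0, -0.2, -0.6]
width: 0.0875
```

```bash
python3 - <<'E'
from h import *
st(); log("baseC",20); st(); g=grab("scene","18")
cv2.imwrite('pics/c18.png',cv2.resize(g[170:330,300:470,::-1],None,fx=3.5,fy=3.5))
E
```

```text
t 42.7 p [0.4585 0.3858 0.1999] rpy [ 1.7998e+02 -1.0000e-02 -7.5130e+01] F [-0.01 -0.2  -0.58] w 0.0875 q6 -0.77
baseC E [-1.6000e-02 -4.9438e+01  2.7324e+01  6.5310e+00 -2.9000e-02 -1.0000e-03] dE over hold [ 0.04   0.003 -0.001] F [ 0.01 -0.08 -0.09] +- 0.11
t 43.7 p [0.4586 0.3864 0.2   ] rpy [180.    -0.   -75.04] F [ 0.03 -0.12  0.55] w 0.0876 q6 -0.76
```

View pics/c18.png

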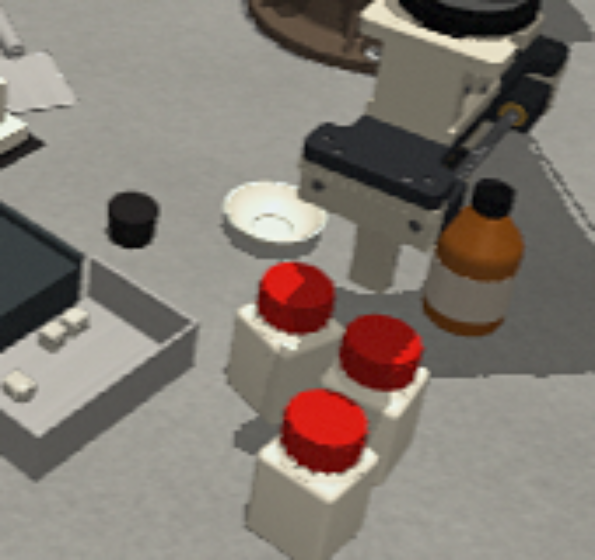

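With jaws along 15°, jar C would put a finger into jar B's cap. So I'll take B first with jaws at 97°, clear of the others.

```bash
python3 - <<'E'
from h import *
plan([.5397,.4112,.2],97); plan([.5397,.4112,.2],7)
E
```

```text
shift [-0.003  -0.0848  0.    ] rot [ 0.    0.   97.96] q6-> -120.3 yaw 187 dist 0.085
shift [-0.003  -0.0848  0.    ] rot [0.   0.   7.96] q6-> -30.3 yaw -83 dist 0.085
```

>>> {"method": "jog_arm", "body": {
  "motion": [
    [[-0.001,-0.015,-0.01,0,0,-8.4,0.0876],[-0.001,-0.03,-0.01,0,0,-16.8,0.0876],[-0.002,-0.045,-0.01,0,0,-25.2,0.0876],[-0.002,-0.06,-0.01,0,0,-33.6,0.0876],[-0.003,-0.075,-0.01,0,0,-42,0.0876],[-0.003,-0.0848,0,0,0,-50,0.0876],[-0.003,-0.0848,0,0,0,-58,0.0876],[-0.003,-0.0848,0,0,0,-66,0.0876]]
  ]
}}

```text
t: 44.55
eef_pos: [0.5399, 0.411, 0.1991]
ee_rot: [3.14, 0.001, -0.152]
force: [0.1, -0.2, 0.4]
width: 0.0876
```

>>> {"method": "jog_arm", "body": {
  "motion": [
    [[0,0,0,0,0,-8,0.0876],[0,0,0,0,0,-16,0.0876],[0,0,0,0,0,-16,0.0876],[0,0,0,0,0,-16,0.0876],[0,0,0,0,0,-16,0.0876]]
  ]
}}

```text
t: 45.05
eef_pos: [0.5399, 0.411, 0.1991]
ee_rot: [3.141, 0.001, 0.124]
force: [-0.1, -0.3, 0.2]
width: 0.0874
```

```bash
python3 - <<'E'
from h import *
log("baseB0",10);st(); plan([.5397,.4112,.2],97); 
E
```

```text
baseB0 E [ 1.0000e-03 -6.0060e+01  2.8245e+01  6.6790e+00  7.6000e-02 -1.1000e-02] dE over hold [-0.009  0.001  0.001] F [0.1  0.21 0.2 ] +- 0.18
t 45.55 p [0.5399 0.4109 0.1991] rpy [1.7995e+02 6.0000e-02 7.2500e+00] F [-0.17  0.01  1.13] w 0.0874 q6 0.76
shift [-0.0002 -0.0003 -0.0009] rot [0.05 0.06 0.25] q6-> 59.7 yaw 7 dist 0.001
```

>>> {"method": "jog_arm", "body": {
  "motion": [
    [[0,0,0.04,0,0,0,0.0876],[0,0,0.08,0,0,0,0.0876],[0,0,0.1,0,0,0,0.0876],[0,0,0.105,0,0,0,0.0876],[0,0,0.105,0,0,0,0.0876]]
  ]
}}

```text
t: 46.05
eef_pos: [0.5399, 0.4107, 0.0938]
ee_rot: [3.14, 0.002, 0.127]
force: [0.1, 0.5, 0.2]
width: 0.0877
```

>>> {"method": "jog_arm", "body": {
  "motion": [
    [[0,0,0,0,0,0,0.04],[0,0,0,0,0,0,0.04],[0,0,0,0,0,0,0.04],[0,0,0,0,0,0,0.04],[0,0,0,0,0,0,0.04],[0,0,0,0,0,0,0.04],[0,0,0,0,0,0,0.04],[0,0,0,0,0,0,0.04]]
  ],
  "newtons": 30
}}

```text
t: 46.85
eef_pos: [0.54, 0.411, 0.0941]
ee_rot: [3.14, 0.001, 0.127]
force: [-0.4, -0.2, 2.1]
width: 0.0471
```

>>> {"method": "jog_arm", "body": {
  "motion": [
    [[0,0,-0.01,0,0,0,0.04],[0,0,-0.03,0,0,0,0.04],[0,0,-0.06,0,0,0,0.04],[0,0,-0.09,0,0,0,0.04],[0,0,-0.105,0,0,0,0.04],[0,0,-0.105,0,0,0,0.04],[0,0,-0.105,0,0,0,0.04]]
  ]
}}

```text
t: 47.55
eef_pos: [0.5395, 0.4107, 0.1979]
ee_rot: [3.14, 0.003, 0.126]
force: [-0.4, -0.8, -3.1]
width: 0.0476
```

```bash
python3 - <<'E'
from h import *
log("B",20); st(); plan([.5399,.4109,.1991],97.25); g=grab("scene","19")
cv2.imwrite('pics/c19.png',cv2.resize(g[170:330,300:470,::-1],None,fx=3.5,fy=3.5))
E
```

```text
B E [ 1.0000e-03 -6.1953e+01  2.9450e+01  7.1840e+00  7.7000e-02 -0.0000e+00] dE over hold [-0.136  0.066  0.013] F [ 0.14  0.   -2.76] +- 0.09
t 48.55 p [0.5401 0.4112 0.1991] rpy [1.7991e+02 6.0000e-02 7.2700e+00] F [-0.33 -0.68 -3.13] w 0.0471 q6 0.76
shift [-0.0002  0.0003  0.    ] rot [0.09 0.06 0.02] q6-> 60.0 yaw 7.2 dist 0.0
```

View pics/c19.png

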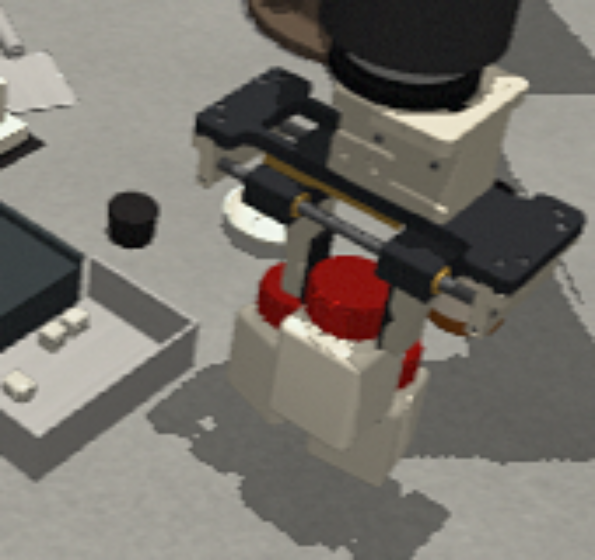

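Jar B weighs about 285 g, so it goes on the slab at slot y = −30 mm with jaws turned across the slab.

```bash
python3 - <<'E'
from h import *
plan([*stand(0,-.03),.22],6.55)
E
```

```text
shift [ 0.011   0.4298 -0.0203] rot [ 1.200e-01 -2.000e-02  9.072e+01] q6-> 7.9 yaw -83.5 dist 0.43
```

>>> {"method": "jog_arm", "body": {
  "motion": [
    [[0,0.02,-0.02,0,0,0,0.04],[0,0.06,-0.03,0,0,8,0.04],[0,0.1,-0.03,0,0,16,0.04],[0,0.14,-0.03,0,0,24,0.04],[0.005,0.18,-0.03,0,0,32,0.04],[0.005,0.22,-0.03,0,0,40,0.04],[0.01,0.26,-0.03,0,0,48,0.04],[0.01,0.3,-0.03,0,0,56,0.04]]
  ]
}}

```text
t: 49.4
eef_pos: [0.5884, 0.1134, 0.2298]
ee_rot: [3.141, -0.001, -0.856]
force: [-0.1, 0.2, -3.4]
width: 0.0476
```

```bash
python3 - <<'E'
from h import *
plan([*stand(0,-.03),.22],6.55)
E
```

```text
shift [0.1072 0.0705 0.01  ] rot [ 0.04 -0.08 34.4 ] q6-> 7.9 yaw -83.5 dist 0.129
```

>>> {"method": "jog_arm", "body": {
  "motion": [
    [[0.025,0.017,0,0,0,8,0.04],[0.052,0.035,0,0,0,16,0.04],[0.08,0.053,0,0,0,24,0.04],[0.1,0.065,0.005,0,0,32,0.04],[0.1072,0.0705,0.01,0,0,34.4,0.04],[0.1072,0.0705,0.01,0,0,34.4,0.04],[0.1072,0.0705,0.01,0,0,34.4,0.04]]
  ]
}}

```text
t: 50.1
eef_pos: [0.6054, -0.0135, 0.22]
ee_rot: [3.141, -0.001, -1.454]
force: [0.3, 0.8, -2.6]
width: 0.0473
```

```bash
python3 - <<'E'
from h import *
log("Bslab",14);st(); plan([*stand(0,-.03),.14],6.55)
g=grab("scene","20")
cv2.imwrite('pics/c20.png',cv2.resize(g[130:280,180:340,::-1],None,fx=4,fy=4))
E
```

```text
Bslab E [ 6.4000e-02 -5.1327e+01  2.9261e+01  7.2010e+00  2.1000e-02  3.0000e-03] dE over hold [-0.011 -0.014 -0.003] F [ 0.18 -0.17 -3.02] +- 0.12
t 50.8 p [ 0.6054 -0.0138  0.22  ] rpy [ 1.7998e+02 -8.0000e-02 -8.3450e+01] F [ 0.4  -0.73 -3.8 ] w 0.0476 q6 -0.19
shift [-0.0001 -0.      0.08  ] rot [ 0.02 -0.08  0.  ] q6-> 7.9 yaw -83.5 dist 0.08
```

View pics/c20.png

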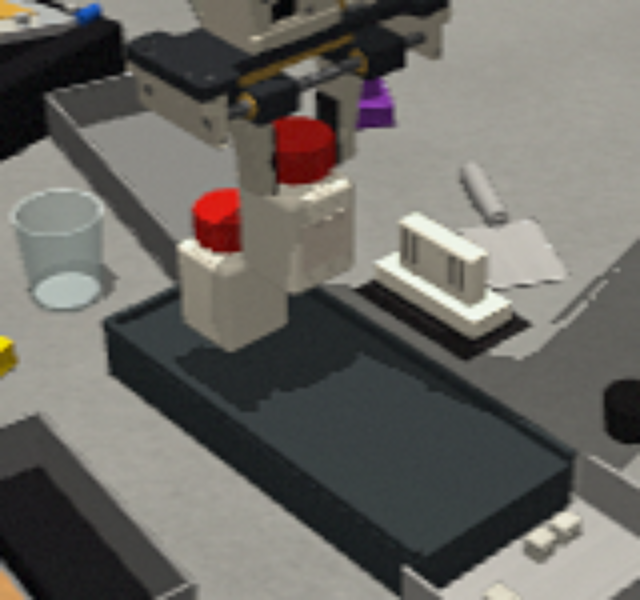

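>>> {"method": "jog_arm", "body": {
  "motion": [
    [[0,0,0.03,0,0,0,0.04],[0,0,0.06,0,0,0,0.04],[0,0,0.075,0,0,0,0.04],[0,0,0.08,0,0,0,0.04],[0,0,0.083,0,0,0,0.04],[0,0,0.084,0,0,0,0.04]]
  ]
}}

```text
t: 51.45
eef_pos: [0.606, -0.0139, 0.1367]
ee_rot: [-3.141, -0.001, -1.456]
force: [-0.6, 0.5, -2.7]
width: 0.0475
```

```bash
python3 - <<'E'
from h import *
st(); g=grab("scene","21")
cv2.imwrite('pics/c21.png',cv2.resize(g[130:280,180:340,::-1],None,fx=4,fy=4))
E
```

```text
t 51.45 p [ 0.606  -0.0139  0.1367] rpy [-1.7995e+02 -8.0000e-02 -8.3440e+01] F [-0.58  0.49 -2.73] w 0.0475 q6 -0.19
```

View pics/c21.png

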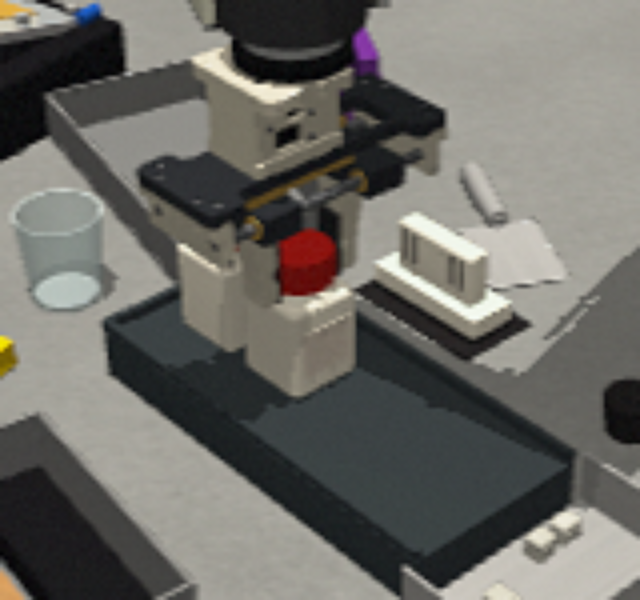

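Upright, just above the slab. Lowering 3 mm.

>>> {"method": "jog_arm", "body": {
  "motion": [
    [[0,0,0.0015,0,0,0,0.04],[0,0,0.0025,0,0,0,0.04],[0,0,0.0032,0,0,0,0.04],[0,0,0.0032,0,0,0,0.04]]
  ]
}}

```text
t: 51.9
eef_pos: [0.6063, -0.0139, 0.1341]
ee_rot: [-3.14, -0.002, -1.456]
force: [-0.2, -1.7, -0.6]
width: 0.0474
```

>>> {"method": "jog_arm", "body": {
  "motion": [
    [[0,0,0.0007,0,0,0,0.04],[0,0,0.0007,0,0,0,0.06],[0,0,0.0007,0,0,0,0.06],[0,0,0.0007,0,0,0,0.08],[0,0,0.0007,0,0,0,0.08],[0,0,-0.03,0,0,0,0.08],[0,0,-0.06,0,0,0,0.0876],[0,0,-0.086,0,0,0,0.0876]]
  ]
}}

```text
t: 52.7
eef_pos: [0.6063, -0.0138, 0.2215]
ee_rot: [-3.139, -0.002, -1.456]
force: [0.0, -1.4, -0.1]
width: 0.0864
```

```bash
python3 - <<'E'
from h import *
log("baseslab",12); f=grab("top","22"); caps(f); g=grab("scene","22"); plan([.4586,.3862,.2],15)
cv2.imwrite('pics/c22.png',cv2.resize(g[130:330,180:440,::-1],None,fx=3,fy=3))
# kinematic fit
L=[json.loads(l) for l in open("log.jsonl")]
L.append(dict(q=[-1.05391,.359289,.01115,-.00034,-1.22411,-.288097],p=[.15297,-.65701,.24773]))
d=[];A=[];b=[]
for k in L:
    x,y,z=k["p"];q=k["q"];c,s=np.cos(q[0]),np.sin(q[0])
    f=c*x+s*y; lat=-s*x+c*y; d.append(lat)
    p2=q[1];ph=q[2]-q[1]
    A.append([1,0,np.sin(p2),np.cos(p2),np.cos(ph),np.sin(ph)]);b.append(f)
    A.append([0,1,np.cos(p2),-np.sin(p2),np.sin(ph),-np.cos(ph)]);b.append(z)
print("lat",np.round(d,4)); x,res,rk,sv=np.linalg.lstsq(np.array(A),np.array(b),rcond=None)
print(x.round(3),rk,sv.round(3)); print((np.array(A)@x-b).round(4))
E
```

```text
baseslab E [-3.0000e-03 -4.9936e+01  2.8070e+01  6.6940e+00  2.5000e-02 -0.0000e+00] dE over hold [ 0.706 -0.317 -0.053] F [ 0.17 -0.24  0.6 ] +- 0.46
cap [322.2 184.6] 242 [ 0.621  -0.0926]
cap [295.8 190.4] 118 [ 0.6063 -0.0191]
cap [148.3 246.8] 241 [0.4584 0.3861]
cap [167.5 245.4] 61 [0.461  0.3337]
shift [-0.4143  0.1008  0.019 ] rot [-0.07 -0.1  -8.43] q6-> -25.1 yaw -75 dist 0.427
lat [-0.1918 -0.1918 -0.1918 -0.1919 -0.1923 -0.1924 -0.1917]
[-0.002 -0.154  0.598  0.002  0.464 -0.001] 6 [4.578 4.578 0.205 0.205 0.052 0.052]
[ 0.0002  0.0002 -0.      0.0001 -0.0001  0.      0.0001 -0.0001 -0.
 -0.0001 -0.0002 -0.0002  0.0001  0.0001]
```

View pics/c22.png

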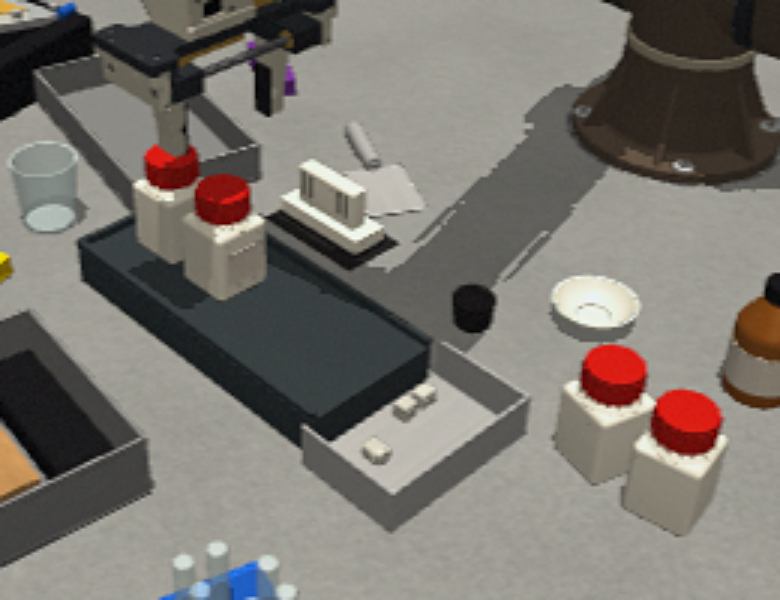

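The linear fit of the arm's kinematics is good to 0.2 mm: joint 2's lever is the forward reach, joint 3's is 0.464·cos φ and joint 4's is 0.192·cos φ. From the existing data, jar D comes to about 0.203 kg. Since that is marginal, I'll repeat it carefully with exactly matched poses.

```bash
python3 - <<'E'
from h import *
plan([.4623,.3164,.2],-7)
for l in open("log.jsonl"):
    k=json.loads(l); print(k["tag"],np.round(k["q"],4),np.round(k["E"][1:5],3))
E
```

```text
shift [-0.3445  0.1051  0.0191] rot [-0.09 -0.08 13.57] q6-> -41.4 yaw -97 dist 0.361
baseDpose [ 0.9496  0.2086 -0.3138 -0.     -1.0484 -1.0691] [-44.021  26.963   6.439  -0.052]
baseC [ 1.0257  0.2715 -0.2286 -0.     -1.0707 -0.7646] [-4.9438e+01  2.7324e+01  6.5310e+00 -2.9000e-02]
baseB0 [ 9.3710e-01  3.9660e-01 -4.5900e-02 -1.0000e-04 -1.1296e+00  7.6010e-01] [-60.06   28.245   6.679   0.076]
B [ 9.3730e-01  3.9730e-01 -4.5100e-02  3.0000e-04 -1.1303e+00  7.6020e-01] [-61.953  29.45    7.184   0.077]
Bslab [ 0.3006  0.2653 -0.1891  0.0015 -1.1168 -0.1865] [-5.1327e+01  2.9261e+01  7.2010e+00  2.1000e-02]
baseslab [ 0.3003  0.2661 -0.1902  0.0019 -1.1144 -0.1865] [-4.9936e+01  2.8070e+01  6.6940e+00  2.5000e-02]
```

>>> {"method": "jog_arm", "body": {
  "motion": [
    [[-0.045,0.013,0,0,0,2,0.0876],[-0.09,0.027,0,0,0,4,0.0876],[-0.14,0.042,0,0,0,6,0.0876],[-0.19,0.058,0,0,0,8,0.0876],[-0.24,0.073,0,0,0,10,0.0876],[-0.285,0.087,0.005,0,0,12,0.0876],[-0.32,0.098,0.012,0,0,13.5,0.0876],[-0.3445,0.1051,0.019,0,0,13.5,0.0876]]
  ]
}}

```text
t: 54.2
eef_pos: [0.461, 0.319, 0.2001]
ee_rot: [-3.139, -0.0, -1.691]
force: [0.3, -0.0, -0.4]
width: 0.0873
```

```bash
python3 - <<'E'
from h import *
f=grab("top","23"); caps(f); st(); plan([.4623,.3164,.2],-7)
E
```

```text
cap [322.1 184.7] 247 [ 0.6207 -0.0921]
cap [294.3 187.7] 246 [ 0.614  -0.0152]
cap [174.9 244.7] 166 [0.4628 0.3136]
t 54.25 p [0.4602 0.3207 0.1987] rpy [-1.7993e+02 -6.0000e-02 -9.6800e+01] F [-0.35  1.81 -1.09] w 0.0876 q6 -1.08
shift [ 0.004  -0.0026 -0.0012] rot [-0.07 -0.06  0.2 ] q6-> -41.4 yaw -97 dist 0.005
```

>>> {"method": "jog_arm", "body": {
  "motion": [
    [[0.004,-0.0026,-0.0012,0,0,0.2,0.0876],[0.004,-0.0026,-0.0012,0,0,0.2,0.0876],[0.004,-0.0026,-0.0012,0,0,0.2,0.0876],[0.004,-0.0026,-0.0012,0,0,0.2,0.0876],[0.004,-0.0026,-0.0012,0,0,0.2,0.0876]]
  ]
}}

```text
t: 54.75
eef_pos: [0.4627, 0.3158, 0.2002]
ee_rot: [-3.14, -0.001, -1.694]
force: [-0.8, -0.7, 0.5]
width: 0.0879
```

```bash
python3 - <<'E'
from h import *
log("baseD1",30); st(); print(json.loads(open("log.jsonl").readlines()[-1])["q"]); plan([.4623,.3164,.2],-7)
E
```

```text
baseD1 E [ 2.0000e-03 -4.4009e+01  2.6953e+01  6.4400e+00 -5.4000e-02  0.0000e+00] dE over hold [-0.     0.001 -0.   ] F [0.08 0.04 0.05] +- 0.07
t 56.25 p [0.4623 0.3164 0.2   ] rpy [-1.7993e+02 -6.0000e-02 -9.7000e+01] F [ 0.11  0.02 -0.46] w 0.0878 q6 -1.07
[0.9506374410196805, 0.20856527413987444, -0.3146656363960414, 0.0017237300059766401, -1.0479315007755041, -1.0735852692188301]
shift [ 0.  0. -0.] rot [-0.07 -0.06  0.  ] q6-> -41.4 yaw -97 dist 0.0
```

Baseline done. Descending, gripping and lifting to the same pose.

>>> {"method": "jog_arm", "body": {
  "motion": [
    [[0,0,0.04,0,0,0,0.0876],[0,0,0.08,0,0,0,0.0876],[0,0,0.1,0,0,0,0.0876],[0,0,0.106,0,0,0,0.0876],[0,0,0.106,0,0,0,0.0876]]
  ]
}}

```text
t: 56.75
eef_pos: [0.4624, 0.3161, 0.0935]
ee_rot: [-3.141, -0.002, -1.693]
force: [0.4, 0.7, -0.1]
width: 0.088
```

>>> {"method": "jog_arm", "body": {
  "motion": [
    [[0,0,0,0,0,0,0.04],[0,0,0,0,0,0,0.04],[0,0,0,0,0,0,0.04],[0,0,0,0,0,0,0.04],[0,0,0,0,0,0,0.04],[0,0,0,0,0,0,0.04],[0,0,0,0,0,0,0.04],[0,0,0,0,0,0,0.04]]
  ],
  "newtons": 30
}}

```text
t: 57.55
eef_pos: [0.4626, 0.3163, 0.0938]
ee_rot: [-3.141, -0.002, -1.693]
force: [-0.3, 0.0, 1.8]
width: 0.0477
```

>>> {"method": "jog_arm", "body": {
  "motion": [
    [[0,0,-0.01,0,0,0,0.04],[0,0,-0.03,0,0,0,0.04],[0,0,-0.06,0,0,0,0.04],[0,0,-0.09,0,0,0,0.04],[0,0,-0.106,0,0,0,0.04],[0,0,-0.106,0,0,0,0.04],[0,0,-0.106,0,0,0,0.04]]
  ]
}}

```text
t: 58.25
eef_pos: [0.462, 0.3162, 0.1995]
ee_rot: [-3.141, -0.002, -1.693]
force: [0.6, 0.5, -2.5]
width: 0.0475
```

```bash
python3 - <<'E'
from h import *
st(); plan([.4623,.3164,.2],-7)
E
```

```text
t 58.25 p [0.462  0.3162 0.1995] rpy [-1.7998e+02 -1.1000e-01 -9.7000e+01] F [ 0.58  0.52 -2.51] w 0.0475 q6 -1.07
shift [-0.0002 -0.0003 -0.0005] rot [-0.02 -0.11  0.  ] q6-> -41.4 yaw -97 dist 0.001
```

```bash
cat > mass.py <<'E'
from h import *
def mass(b,l):
    # base readings corrected to loaded q: E3,E4 ~ cos(phi); E2 = U sin q2 + (E3-part)
    qb,ql=np.array(b["q"]),np.array(l["q"]); Eb,El=np.array(b["E"]),np.array(l["E"])
    pb,pl=qb[2]-qb[1],ql[2]-ql[1]
    E3=Eb[2]*np.cos(pl)/np.cos(pb); E4=Eb[3]*np.cos(pl)/np.cos(pb)
    U=(-Eb[1]-Eb[2])/np.sin(qb[1]); E2=-(U*np.sin(ql[1])+E3)
    f=.598*np.sin(ql[1])+.464*np.cos(pl); g=9.81
    print("dq",(ql-qb)[1:5].round(5),"m by E2 %.4f E3 %.4f E4 %.4f, F %.4f"%((E2-El[1])/g/f,(El[2]-E3)/g/.464/np.cos(pl),(El[3]-E4)/g/.192/np.cos(pl),(b["F"][2]-l["F"][2])/g))
def get(t): return [k for k in map(json.loads,open("log.jsonl")) if k["tag"]==t][-1]
E
python3 - <<'E'
from mass import *
log("D1",40); mass(get("baseD1"),get("D1")); mass(get("baseB0"),get("B"))
d=np.load("w_D.npz"); l=dict(q=d["Q"].mean(0),E=d["E"].mean(0),F=d["F"].mean(0)); mass(get("baseDpose"),l)
E
```

```text
D1 E [ -0.    -45.135  27.753   6.771  -0.053  -0.   ] dE over hold [-0.007 -0.001 -0.001] F [ 0.03 -0.05 -1.96] +- 0.07
dq [ 0.00093  0.00067  0.00038 -0.00072] m by E2 0.2044 E3 0.2038 E4 0.2038, F 0.2044
dq [ 0.00075  0.00082  0.00038 -0.00066] m by E2 0.2875 E3 0.2928 E4 0.2966, F 0.3018
dq [-0.00157 -0.00229  0.00043  0.00358] m by E2 0.2063 E3 0.2069 E4 0.2038, F 0.2279
```

Jar D comes to 204 g by all four estimates (204.4, 203.8, 203.8 and 204.4 g), just under 210 g. It goes in the crate.

```bash
cat >> h.py <<'E'
C0=np.array([.5073,-.3327]);CY=np.radians(-5.2)
def crate(x,y): return C0+[np.cos(CY)*x-np.sin(CY)*y, np.sin(CY)*x+np.cos(CY)*y]
E
python3 - <<'E'
from h import *
print(crate(0,.065)); plan([*crate(0,.065),.26],-5.2)
E
```

```text
[ 0.51319112 -0.26796751]
shift [ 0.5741 -0.1214 -0.0589] rot [-0.05 -0.12 -1.78] q6-> 22.4 yaw -95.2 dist 0.59
```

>>> {"method": "jog_arm", "body": {
  "motion": [
    [[0,0,-0.03,0,0,0,0.04],[0.02,-0.004,-0.06,0,0,0,0.04],[0.06,-0.013,-0.06,0,0,0,0.04],[0.1,-0.021,-0.06,0,0,-1,0.04],[0.145,-0.031,-0.06,0,0,-1.8,0.04],[0.19,-0.04,-0.06,0,0,-1.8,0.04],[0.235,-0.05,-0.06,0,0,-1.8,0.04],[0.28,-0.059,-0.06,0,0,-1.8,0.04]]
  ]
}}

```text
t: 61.05
eef_pos: [0.4868, 0.0298, 0.2608]
ee_rot: [-3.14, -0.002, -1.661]
force: [1.8, -0.6, -1.7]
width: 0.0475
```

```bash
python3 - <<'E'
from h import *
st(); plan([*crate(0,.065),.24],-5.2)
E
```

```text
t 61.05 p [0.4868 0.0298 0.2608] rpy [-1.799e+02 -1.000e-01 -9.515e+01] F [ 1.84 -0.65 -1.74] w 0.0475 q6 -0.56
shift [ 0.2942 -0.0529  0.0214] rot [-0.1  -0.1   0.05] q6-> 22.4 yaw -95.2 dist 0.3
```

>>> {"method": "jog_arm", "body": {
  "motion": [
    [[0.045,-0.008,0,0,0,0,0.04],[0.09,-0.016,0,0,0,0,0.04],[0.135,-0.024,0,0,0,0,0.04],[0.18,-0.032,0,0,0,0,0.04],[0.225,-0.04,0,0,0,0,0.04],[0.265,-0.048,0.01,0,0,0,0.04],[0.2942,-0.0529,0.021,0,0,0,0.04],[0.2942,-0.0529,0.021,0,0,0,0.04]]
  ]
}}

```text
t: 61.85
eef_pos: [0.5121, -0.2709, 0.2381]
ee_rot: [3.14, -0.002, -1.664]
force: [-0.7, -0.2, -2.2]
width: 0.0474
```

```bash
python3 - <<'E'
from h import *
st(); plan([*crate(0,.065),.11],-5.2)
E
```

```text
t 61.85 p [ 0.5121 -0.2709  0.2381] rpy [ 1.799e+02 -9.000e-02 -9.536e+01] F [-0.72 -0.19 -2.23] w 0.0474 q6 0.05
shift [-0.0032 -0.001   0.1281] rot [ 0.1  -0.09 -0.16] q6-> 22.4 yaw -95.2 dist 0.128
```

>>> {"method": "jog_arm", "body": {
  "motion": [
    [[-0.003,-0.001,0.03,0,0,0,0.04],[-0.003,-0.001,0.06,0,0,0,0.04],[-0.003,-0.001,0.09,0,0,0,0.04],[-0.003,-0.001,0.115,0,0,0,0.04],[-0.003,-0.001,0.128,0,0,0,0.04],[-0.003,-0.001,0.13,0,0,0,0.04],[-0.003,-0.001,0.13,0,0,0,0.04]]
  ]
}}

```text
t: 62.55
eef_pos: [0.5137, -0.2681, 0.1088]
ee_rot: [3.14, -0.002, -1.664]
force: [0.4, 0.4, -1.1]
width: 0.0477
```

```bash
python3 - <<'E'
from h import *
st(); g=grab("scene","24")
cv2.imwrite('pics/c24.png',cv2.resize(g[90:240,150:320,::-1],None,fx=4,fy=4))
E
```

```text
t 62.55 p [ 0.5137 -0.2681  0.1088] rpy [ 1.7993e+02 -1.1000e-01 -9.5330e+01] F [ 0.42  0.43 -1.05] w 0.0477 q6 0.05
```

View pics/c24.png

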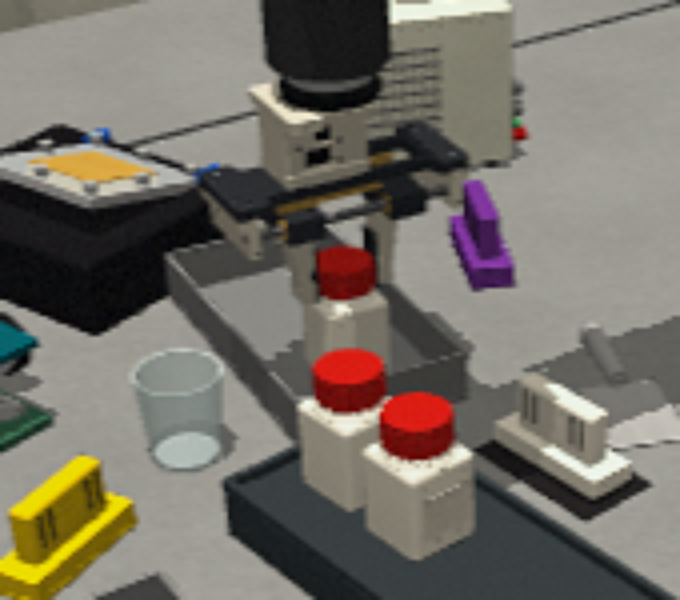

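>>> {"method": "jog_arm", "body": {
  "motion": [
    [[0,0,0.004,0,0,0,0.04],[0,0,0.007,0,0,0,0.04],[0,0,0.009,0,0,0,0.04],[0,0,0.0102,0,0,0,0.04],[0,0,0.0105,0,0,0,0.04],[0,0,0.0105,0,0,0,0.04]]
  ]
}}

```text
t: 63.2
eef_pos: [0.5141, -0.2683, 0.0988]
ee_rot: [3.141, -0.002, -1.664]
force: [-0.2, -0.7, -1.9]
width: 0.0475
```

>>> {"method": "jog_arm", "body": {
  "motion": [
    [[0,0,0.0007,0,0,0,0.04],[0,0,0.0012,0,0,0,0.04],[0,0,0.0012,0,0,0,0.04]]
  ]
}}

```text
t: 63.5
eef_pos: [0.5142, -0.2684, 0.0979]
ee_rot: [-3.142, -0.002, -1.664]
force: [0.1, -0.0, 0.4]
width: 0.0474
```

Touching. Releasing and rising, then back toward jar C.

>>> {"method": "jog_arm", "body": {
  "motion": [
    [[0,0,0,0,0,0,0.06],[0,0,0,0,0,0,0.06],[0,0,0,0,0,0,0.07],[0,0,0,0,0,0,0.07],[0,0,-0.04,0,0,0,0.07],[0,0,-0.08,0,0,0,0.08],[0,0,-0.12,0,0,0,0.0876],[0,0,-0.15,0,0,0,0.0876]]
  ]
}}

```text
t: 64.3
eef_pos: [0.5147, -0.2683, 0.2507]
ee_rot: [-3.139, -0.003, -1.663]
force: [1.1, 0.0, -0.3]
width: 0.086
```

```bash
python3 - <<'E'
from h import *
st(); plan([.4586,.3862,.24],15); g=grab("scene","25"); f=grab("top","25"); caps(f)
cv2.imwrite('pics/c25.png',cv2.resize(g[90:340,150:450,::-1],None,fx=2.4,fy=2.4))
E
```

```text
t 64.3 p [ 0.5147 -0.2683  0.2507] rpy [-1.7985e+02 -1.6000e-01 -9.5310e+01] F [ 1.1   0.04 -0.26] w 0.086 q6 0.05
shift [-0.6465  0.1164  0.0086] rot [ -0.11  -0.19 -20.31] q6-> -25.1 yaw -75 dist 0.657
cap [291.5 188.1] 152 [ 0.6131 -0.0074]
cap [386.7 221.3] 231 [ 0.5156 -0.2645]
cap [148.3 246.8] 241 [0.4584 0.3861]
```

View pics/c25.png

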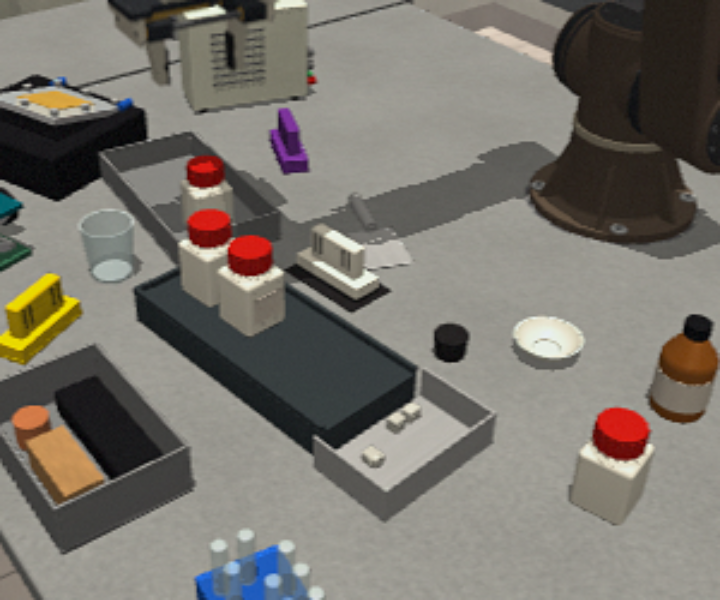

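Jar D stands upright in the crate, A and B stand on the slab, and only jar C is left, at the same spot. Moving over to it.

>>> {"method": "jog_arm", "body": {
  "motion": [
    [[-0.045,0.008,0,0,0,-2,0.0876],[-0.09,0.016,0,0,0,-4,0.0876],[-0.14,0.025,0,0,0,-6,0.0876],[-0.19,0.034,0,0,0,-8,0.0876],[-0.24,0.043,0,0,0,-10,0.0876],[-0.29,0.052,0,0,0,-12,0.0876],[-0.34,0.061,0,0,0,-14,0.0876],[-0.39,0.07,0,0,0,-16,0.0876]]
  ]
}}

```text
t: 65.2
eef_pos: [0.4822, 0.123, 0.2507]
ee_rot: [-3.135, -0.006, -1.382]
force: [1.5, 0.4, 0.1]
width: 0.0875
```

```bash
python3 - <<'E'
from h import *
plan([.4586,.3862,.2],15)
E
```

```text
shift [-0.2632 -0.0258  0.0493] rot [-0.39 -0.36 -4.2 ] q6-> -25.1 yaw -75 dist 0.269
```

>>> {"method": "jog_arm", "body": {
  "motion": [
    [[-0.045,-0.004,0,0,0,-1,0.0876],[-0.09,-0.009,0,0,0,-2,0.0876],[-0.135,-0.013,0,0,0,-3,0.0876],[-0.18,-0.018,0.01,-0.2,-0.2,-4,0.0876],[-0.225,-0.022,0.03,-0.4,-0.3,-4.2,0.0876],[-0.2632,-0.0258,0.049,-0.4,-0.3,-4.2,0.0876],[-0.2632,-0.0258,0.049,-0.4,-0.3,-4.2,0.0876],[-0.2632,-0.0258,0.049,-0.4,-0.3,-4.2,0.0876]]
  ]
}}

```text
t: 66.0
eef_pos: [0.4579, 0.3864, 0.1988]
ee_rot: [3.139, -0.003, -1.307]
force: [-0.2, -1.0, 0.5]
width: 0.0877
```

```bash
python3 - <<'E'
from h import *
log("baseC",20); st(); plan([.4586,.3862,.094],15)
E
```

```text
baseC E [-4.1000e-02 -4.9487e+01  2.7339e+01  6.5370e+00 -3.2000e-02  0.0000e+00] dE over hold [ 0.045 -0.018 -0.006] F [-0.01 -0.1  -0.06] +- 0.13
t 67.0 p [0.4586 0.3862 0.2003] rpy [ 1.7998e+02 -7.0000e-02 -7.4990e+01] F [-0.53 -0.68 -0.89] w 0.0871 q6 -0.76
shift [-1.000e-04 -1.000e-04  1.063e-01] rot [ 0.02 -0.07  0.01] q6-> -25.1 yaw -75 dist 0.106
```

>>> {"method": "jog_arm", "body": {
  "motion": [
    [[0,0,0.04,0,0,0,0.0876],[0,0,0.08,0,0,0,0.0876],[0,0,0.1,0,0,0,0.0876],[0,0,0.106,0,0,0,0.0876],[0,0,0.106,0,0,0,0.0876]]
  ]
}}

```text
t: 67.5
eef_pos: [0.4585, 0.3859, 0.0938]
ee_rot: [3.14, -0.002, -1.309]
force: [-0.3, -0.4, 1.3]
width: 0.0872
```

>>> {"method": "jog_arm", "body": {
  "motion": [
    [[0,0,0,0,0,0,0.04],[0,0,0,0,0,0,0.04],[0,0,0,0,0,0,0.04],[0,0,0,0,0,0,0.04],[0,0,0,0,0,0,0.04],[0,0,0,0,0,0,0.04],[0,0,0,0,0,0,0.04],[0,0,0,0,0,0,0.04]]
  ],
  "newtons": 30
}}

```text
t: 68.3
eef_pos: [0.4587, 0.3861, 0.094]
ee_rot: [3.141, -0.002, -1.309]
force: [-0.5, 0.5, 2.6]
width: 0.0474
```

>>> {"method": "jog_arm", "body": {
  "motion": [
    [[0,0,-0.01,0,0,0,0.04],[0,0,-0.03,0,0,0,0.04],[0,0,-0.06,0,0,0,0.04],[0,0,-0.09,0,0,0,0.04],[0,0,-0.106,0,0,0,0.04],[0,0,-0.106,0,0,0,0.04],[0,0,-0.106,0,0,0,0.04]]
  ]
}}

```text
t: 69.0
eef_pos: [0.4584, 0.3861, 0.2]
ee_rot: [3.141, -0.002, -1.309]
force: [-0.1, 0.4, -1.9]
width: 0.0478
```

```bash
python3 - <<'E'
from mass import *
log("C",24); st(); mass(get("baseC"),get("C")); g=grab("scene","26")
cv2.imwrite('pics/c26.png',cv2.resize(g[170:330,300:470,::-1],None,fx=3.5,fy=3.5))
E
```

```text
C E [ 0.0000e+00 -5.0058e+01  2.7746e+01  6.7100e+00 -3.5000e-02 -0.0000e+00] dE over hold [-0.08   0.027  0.005] F [ 0.1  -0.23 -1.13] +- 0.11
t 70.2 p [0.4587 0.3863 0.2   ] rpy [ 1.7995e+02 -1.2000e-01 -7.4970e+01] F [0.63 0.04 0.15] w 0.0477 q6 -0.76
dq [ 0.00117  0.00066  0.00035 -0.00073] m by E2 0.0872 E3 0.1037 E4 0.1057, F 0.1087
```

View pics/c26.png

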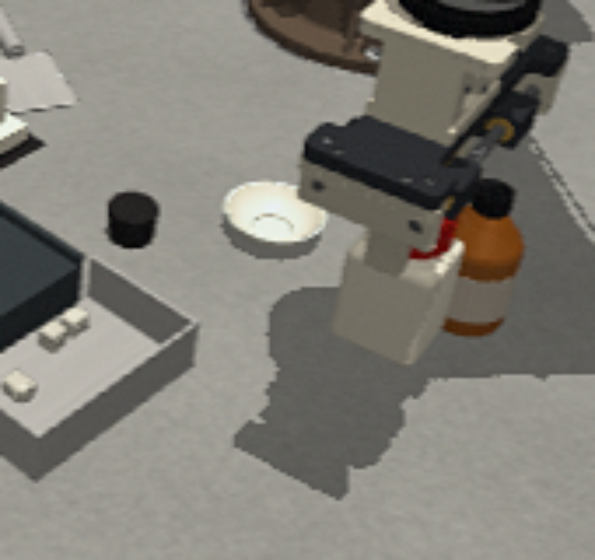

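Jar C weighs about 105 g, so it goes in the crate.

```bash
python3 - <<'E'
from h import *
print(crate(0,-.02)); plan([*crate(0,-.02),.25],-5.2)
E
```

```text
[ 0.50548735 -0.35261769]
shift [ 0.7259  0.1464 -0.0483] rot [ 0.03 -0.13 20.22] q6-> 29.7 yaw -95.2 dist 0.742
```

>>> {"method": "jog_arm", "body": {
  "motion": [
    [[0,0,-0.03,0,0,0,0.04],[0.03,0.006,-0.055,0,0,2,0.04],[0.075,0.015,-0.055,0,0,4,0.04],[0.12,0.024,-0.055,0,0,6,0.04],[0.165,0.033,-0.055,0,0,8,0.04],[0.21,0.042,-0.055,0,0,10,0.04],[0.255,0.051,-0.055,0,0,12,0.04],[0.3,0.06,-0.055,0,0,14,0.04]]
  ]
}}

```text
t: 71.05
eef_pos: [0.4783, 0.0794, 0.2561]
ee_rot: [-3.141, -0.002, -1.554]
force: [1.9, -0.0, -1.4]
width: 0.0478
```

```bash
python3 - <<'E'
from h import *
st();plan([*crate(0,-.02),.25],-5.2)
E
```

```text
t 71.05 p [0.4783 0.0794 0.2561] rpy [-1.7997e+02 -1.0000e-01 -8.9030e+01] F [ 1.86 -0.05 -1.35] w 0.0478 q6 -0.56
shift [ 0.4324 -0.0199  0.0069] rot [-0.03 -0.1   6.17] q6-> 29.7 yaw -95.2 dist 0.433
```

>>> {"method": "jog_arm", "body": {
  "motion": [
    [[0.045,-0.002,0,0,0,1,0.04],[0.095,-0.004,0,0,0,2,0.04],[0.145,-0.006,0,0,0,3,0.04],[0.195,-0.009,0,0,0,4,0.04],[0.245,-0.011,0,0,0,5,0.04],[0.295,-0.013,0,0,0,6,0.04],[0.345,-0.016,0,0,0,6.2,0.04],[0.385,-0.018,0,0,0,6.2,0.04]]
  ]
}}

```text
t: 71.85
eef_pos: [0.5025, -0.3079, 0.2568]
ee_rot: [-3.141, -0.002, -1.663]
force: [0.7, 0.6, -0.4]
width: 0.0475
```

```bash
python3 - <<'E'
from h import *
st();plan([*crate(0,-.02),.23],-5.2)
E
```

```text
t 71.85 p [ 0.5025 -0.3079  0.2568] rpy [-1.7995e+02 -1.1000e-01 -9.5280e+01] F [ 0.75  0.61 -0.45] w 0.0475 q6 0.12
shift [ 0.0442 -0.007   0.0269] rot [-0.05 -0.11 -0.08] q6-> 29.7 yaw -95.2 dist 0.052
```

>>> {"method": "jog_arm", "body": {
  "motion": [
    [[0.025,-0.004,0,0,0,0,0.04],[0.044,-0.007,0,0,0,0,0.04],[0.044,-0.007,0.03,0,0,0,0.04],[0.044,-0.007,0.06,0,0,0,0.04],[0.044,-0.007,0.09,0,0,0,0.04],[0.044,-0.007,0.12,0,0,0,0.04],[0.044,-0.007,0.145,0,0,0,0.04],[0.044,-0.007,0.145,0,0,0,0.04]]
  ]
}}

```text
t: 72.65
eef_pos: [0.5032, -0.3517, 0.1082]
ee_rot: [3.136, 0.0, -1.664]
force: [-1.2, 0.6, -0.7]
width: 0.0471
```

```bash
python3 - <<'E'
from h import *
st();plan([*crate(0,-.02),.098],-5.2);g=grab("scene","27")
cv2.imwrite('pics/c27.png',cv2.resize(g[90:240,150:320,::-1],None,fx=4,fy=4))
E
```

```text
t 72.65 p [ 0.5032 -0.3517  0.1082] rpy [ 1.7968e+02  1.0000e-02 -9.5330e+01] F [-1.22  0.61 -0.74] w 0.0471 q6 0.2
shift [ 0.0007 -0.0024  0.0102] rot [ 0.32  0.01 -0.13] q6-> 29.7 yaw -95.2 dist 0.011
```

View pics/c27.png

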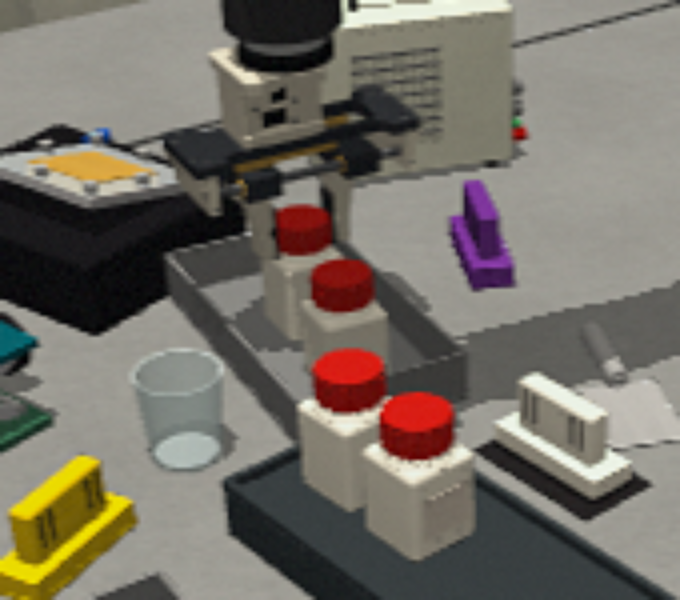

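>>> {"method": "jog_arm", "body": {
  "motion": [
    [[0,-0.001,0.004,0,0,0,0.04],[0,-0.002,0.007,0.3,0,0,0.04],[0,-0.002,0.009,0.3,0,0,0.04],[0,-0.002,0.01,0.3,0,0,0.04],[0,-0.002,0.01,0.3,0,0,0.04]]
  ]
}}

```text
t: 73.2
eef_pos: [0.5066, -0.3526, 0.101]
ee_rot: [-3.139, -0.001, -1.663]
force: [-0.5, -0.6, -0.8]
width: 0.0472
```

>>> {"method": "jog_arm", "body": {
  "motion": [
    [[0,0,0.0005,0,0,0,0.04],[0,0,0.0005,0,0,0,0.04]]
  ]
}}

```text
t: 73.4
eef_pos: [0.5067, -0.3527, 0.1007]
ee_rot: [-3.138, -0.002, -1.663]
force: [-0.7, 0.6, -0.6]
width: 0.0472
```

>>> {"method": "jog_arm", "body": {
  "motion": [
    [[0,0,0.001,0,0,0,0.04],[0,0,0.002,0,0,0,0.04],[0,0,0.0025,0,0,0,0.04],[0,0,0.0028,0,0,0,0.04],[0,0,0.0028,0,0,0,0.04]]
  ]
}}

```text
t: 73.9
eef_pos: [0.5068, -0.3527, 0.0982]
ee_rot: [-3.138, -0.002, -1.663]
force: [-0.1, 0.7, 3.1]
width: 0.0474
```

Contact. Releasing and rising straight up, well clear.

>>> {"method": "jog_arm", "body": {
  "motion": [
    [[0,0,0,0,0,0,0.06],[0,0,0,0,0,0,0.06],[0,0,0,0,0,0,0.07],[0,0,0,0,0,0,0.07],[0,0,-0.04,0,0,0,0.07],[0,0,-0.08,0,0,0,0.08],[0,0,-0.12,0,0,0,0.0876],[0,0,-0.16,0,0,0,0.0876]]
  ]
}}

```text
t: 74.7
eef_pos: [0.506, -0.3523, 0.2598]
ee_rot: [-3.138, -0.002, -1.663]
force: [1.8, 0.1, -0.4]
width: 0.0855
```

>>> {"method": "jog_arm", "body": {
  "motion": [
    [[0.03,0.02,-0.03,0,0,0,0.0876],[0.06,0.05,-0.06,0,0,0,0.0876],[0.1,0.08,-0.06,0,0,0,0.0876],[0.14,0.1,-0.06,0,0,0,0.0876],[0.14,0.1,-0.06,0,0,0,0.0876]]
  ]
}}

```text
t: 75.2
eef_pos: [0.3902, -0.4858, 0.3197]
ee_rot: [-3.138, -0.002, -1.667]
force: [-0.3, 0.3, 0.1]
width: 0.0874
```

```bash
python3 - <<'E'
from h import *
st(); g=grab("scene","28"); f=grab("top","28"); caps(f)
cv2.imwrite('pics/c28.png',cv2.resize(g[90:340,150:450,::-1],None,fx=2.4,fy=2.4))
E
```

```text
t 75.2 p [ 0.3902 -0.4858  0.3197] rpy [-1.7982e+02 -1.3000e-01 -9.5530e+01] F [-0.28  0.29  0.11] w 0.0874 q6 0.48
cap [322.1 184.8] 248 [ 0.6207 -0.092 ]
cap [294.4 187.7] 245 [ 0.6141 -0.0153]
cap [386.9 221.6] 237 [ 0.5147 -0.265 ]
cap [418.9 223.5] 242 [ 0.5078 -0.3514]
```

View pics/c28.png

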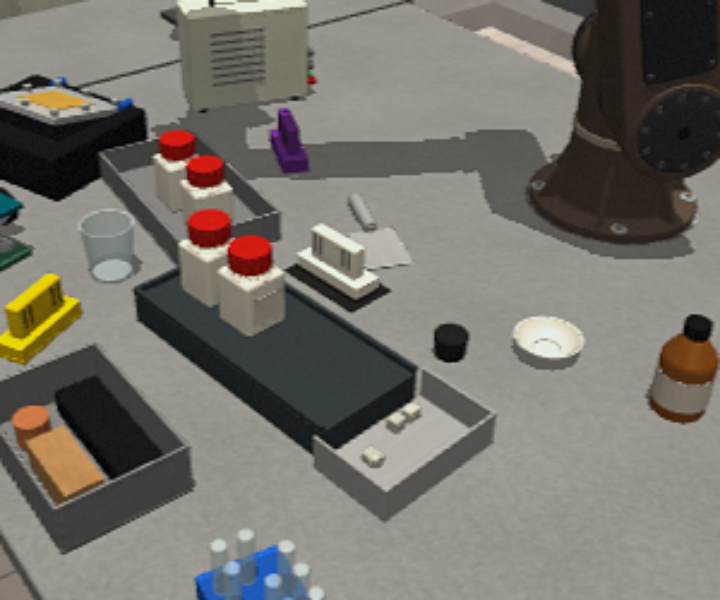

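View pics/top28.png

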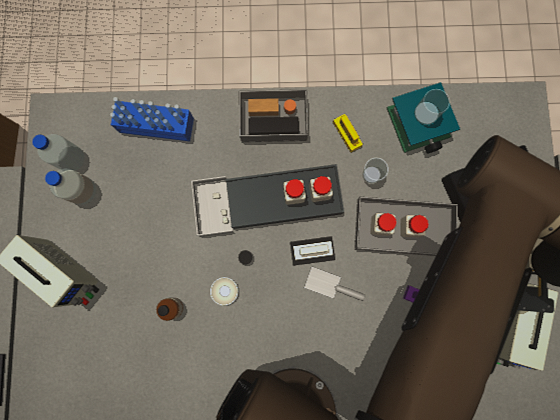

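Final pictures: the caps at top-view (322,185) and (294,188) are on the slab, and those at (387,222) and (419,224) are in the crate. The scraper is centred on its mat at (313,251), the 3 chips are in the dish, the slab is clear of chips, and the gripper touches nothing.

```bash
python3 - <<'E'
from h import *
print(arm.job_done()); st()
E
```

```text
the job is handed in; nothing more can be done
None
the job is handed in; nothing more can be done
```

The job is done and handed in at about 75 s.

- **Chips and scraper:** I pushed all three loose chips into the dish in one pass with the white scraper. It is back standing centred on its mat.
- **Jars:** Four jars were present. I weighed each in the gripper:

| Jar (my label) | Weight | Placed |
|---|---|---|
| A | about 290 g | slab |
| B | about 295 g | slab |
| D | about 204 g | crate |
| C | about 105 g | crate |

- **Jar D:** It was knocked aside during the run and I found it again in the pictures. Its weight is the one close call. The first force-only readings disagreed, ranging from 196 to 218 g. I weighed it again in a matched pose, and three joint torques and the wrist force all gave 204 g, just under the 210 g limit.
- **Jars A and C:** Jar A's weight comes from the wrist force only (±18 g). For jar C, one of the four estimates read 87 g while the other three gave 104–109 g. Neither changes where the jar belongs.
- **Last check:** The final pictures from both cameras show two jars upright on the clear slab and two upright in the crate. They also show the scraper on its mat and the chips in the dish. The other things look unmoved, though the arm partly hides the purple look-alike in the top view.

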